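# Wind a screw-jack stage up to its marker with the crank handle

### The arm

A 6-joint arm with a two-finger parallel gripper is mounted at the origin on a cart in front of the work surface, level with it; the furniture and walls round the work are solid. World frame = base frame: x ahead of the robot, y to its left, z up, the work surface at z = 0. Lengths are in m, angles in rad, forces in N, time in s.
With the tool pointing down it reaches from about 0.35 to 0.775 m from the base axis. Payload 5.5 kg.
Tool frame: the origin (TCP) lies on the centre line of the jaws, within the pads' length; the fingertips stand 8 mm ahead of it and the grasp point (between the pads) lies 11 mm behind it; z points along the fingers, y is the direction in which the jaws open and shut (so a half turn about z gives the same grasp; the last joint's range is limited). The gripper opens to 85 mm and grips with 20 to 120 N. Pads are 22 mm wide; open, the fingers measure 114 mm over their backs; the gripper's body (76 mm by 85 mm) begins 54 mm behind the grasp point. The pads swing forward as they close: fully open they stand 13 mm farther back than shut.
Start: joints at [-1.393, 0.313, 0.046, 1.304, 0, 1.431], TCP at [0.18, -0.546, 0.203] pointing down, gripper open.
Joint ranges: [-2.76, 2.76], [-0.86, 1.69], [-1.03, 1.26], [-2.2, 2.34], [-1.47, 1.5], [-3.14, 3.14]. Speed limits (rad/s): [2.57, 2.57, 3.14, 3.14, 3.14, 3.14].

### API

Orientations are given as a unit quaternion [w, x, y, z].
In Python, from workcell import env gives the robot as it stands. The module is installed in compiled form; this text tells all that it offers.
- The arm moves only by the tool play_rows, never from a script. Its argument "steps" is a list of rows, each an object with "claw": the closure in counts, from 0 (fully open) to 255 (shut); "dp": the shift along the tool's x, y, z in m, a list of three; "angular": the turn, a rotation vector about the tool's x, y, z in degrees, a list of three. In form: [{"claw": claw, "dp": [dx, dy, dz], "angular": [wx, wy, wz]}, ...]. A call has exactly 8 rows; each row shifts and turns the commanded pose from where the row before left it, along the tool's axes as they then stand; what a row does not reach is not made up. A row lasts 1/12 s, in which the tool goes at most 41.7 mm and 7.16 degrees, less where a joint would pass 70% of its speed; a pose out of reach is approached as far as the arm can. A call is refused whole if a number of a shift passes 0.0417 or a number of a turn 7.16, either way. A call with a gripper value outside its range is refused whole. The fingers move at their own pace and stop on an object; "force" is the grip in N (left out, the last holds). Time passes only in rows, so rows that do not move let the fingers close, or fill a call up. It gives the time, the measured TCP pose, the force and the opening at its end, in the units of the state.
- env.get_state(): the state, without advancing time (a new reading comes with each control period).
- env.read_camera(name): name is "scene" or "side" or "wrist"; returns (picture, depth): 480x640x3 uint8, red, green, blue; 480x640 float32, m along the optical axis (not along the pixel's ray), 0 where there is no reading.
- env.calibration(name): a dict with "fx", "fy", "cx", "cy" (pixels), "world_from_camera" (4x4, takes a point from camera to world coordinates); the wrist camera has in their place "hand_eye" (4x4, takes a point from camera to tool coordinates, whose origin is the TCP and whose axes are the flange's). Camera axes: x right, y down, z forward; pixel columns grow to the right and rows downward; lengths in m; the calibration is good to about 2 mm. A picture is of the moment at which its call begins: read the wrist's pose just before it. calibration takes no time and is no camera call.
- env.hand_in(): hands the job in, once; it reports no verdict.
The state is a dict: "clock": time; "joint_pos": joint angles; "qvel": joint speeds; "tau": joint torques, N m; "tcp_pos": TCP position; "orientation": TCP orientation; "wrist_force": force on the tool from outside, world axes, zero at the start; "ft_torque": the same for the moment, N m; "finger_gap": finger opening in m.
Only numpy, scipy, OpenCV 4.12 (cv2) and the standard library are available. Lean on these libraries where they do the work, as an engineer would, in place of code of your own. Each camera call takes 0.05 s, during which the arm holds its last target. There are 200 camera calls.

### The job

Fit the loose crank handle fully down onto the square drive shaft of the screw jack, feeling gently for the square and never forcing it. Then wind the crank clockwise by its black knob until the platform's black pointer stands level with the red marker, and leave the crank on the shaft. Keep the specimen on the platform, and leave the marker and the other things on the desk where they are.

Things in the scene. Friction and masses are not known exactly. Their poses are not given: they have to be found in the camera images.
- shaft_tip (a point): Tip of the jack's upright bright steel drive shaft, on its axis, 168 mm above the desk: 16 mm square, 22 mm out of a 38 mm brass collar, last 5 mm tapering to 9 mm square. The frame is the fixed jack's, NOT the shaft's: the shaft's own angle varies and is not reported. See it, or find it by feel: turn the lowered crank under light pressure until it drops (every 90 degrees is alike).
- crank_boss (a point): Centre of the crank's bright square boss (22 mm square, 41 mm high, on the hub's axis), the place to hold it for fitting; 50 mm above the crank's underside. Frame: z up the axis, x from the hub to the knob, flats of boss and socket along x and y.
- crank_socket (a point): Mouth of the crank's socket, on the axis, at its underside: a blind square hole 17.2 mm wide and 24 mm deep, facing down, its sides parallel to the crank's x and y. Fully fitted, this underside rests on the brass collar, 22 mm below shaft_tip.
- crank_knob (a point): Centre of the crank's upright black knob, 20 mm thick and 44 mm high (24.5 to 68.5 mm above the crank's underside), 60 mm from the crank's axis. It spins freely on its own pin, so it can be held without turning the wrist while it is led round the shaft's axis in a circle of 60 mm radius.
- pointer (a point): Tip of the thin black pointer on the blue platform (whose top is 4 mm higher); rises with the platform, starts about 41 mm above the desk.
- marker (a point): Middle of the red marker on the jack's white scale, 6 mm high, beside the pointer's path; its height differs from run to run, 18 to 32 mm above the pointer's start.
- slide_box: Loose grey slide box, 35 x 83 x 30 mm, bystander; origin at its underside.
- loupe: Loose folding loupe, 35 x 28 x 12 mm, bystander; origin at its underside.
- objective: Loose white microscope objective, 28 mm across, 44 mm high, upright, bystander; origin at its underside.
- adapter_1: Loose black mains adapter, 30 x 62 x 20 mm, bystander; origin at its underside.
- crank: Loose balanced crank handle, dark steel, 0.3 kg, 71 mm high, standing on its socket; origin in the middle of its underside, axes as crank_boss. Hub 34 x 34 x 30 mm; the arm towards the knob has its top 24 mm above the underside; counterweight 28 mm wide centred 42 mm to -x, top 31 mm above the underside.
- jack: Screw jack fixed to the desk; origin on the desk under the shaft's axis, z up, blue platform out to -x. Base 190 x 130 x 12 mm, column 40 x 46, grey head 60 x 66 with top 140 mm up; the platform stays below the head. Turning the shaft takes about 0.3 N m, so a light touch does not turn it. Clockwise from above raises the platform 12 mm a turn; it stays where it is left.
- jack_specimen: Loose brown mounted specimen, a disc 25 mm across and 14 mm high, lying on the jack's platform; origin at its underside. It rides up with the platform.

How it is judged:
On the way:
1. the crank is fully down on the shaft (z of crank_socket in the frame of shaft_tip below -0.0195 m and horizontal distance between crank_socket and shaft_tip below 0.003 m), for 0.2 s.
At the end, for the whole second after the job is handed in: The pointer is level with the red marker within 3 mm either way, and the crank is at rest on the shaft, its underside at least 17.5 mm below the shaft's tip and within 3 mm of its axis. The specimen still lies on the platform (z of pointer in the frame of marker between -0.003 and 0.003 m and z of crank_socket in the frame of shaft_tip below -0.0175 m and horizontal distance between crank_socket and shaft_tip below 0.003 m and linear speed of crank below 0.02 m/s and z of jack_specimen in the frame of pointer above -0.002 m); the robot touches nothing.
It fails at once if the crank is forced: pressed on the jack with more than 70 N (all contacts added up) while it is not yet fully down on the shaft (contact force between crank and jack above 70 N and z of crank_socket in the frame of shaft_tip above -0.0195 m).
It fails at once if the crank is jammed or dragged on the jack with more than 120 N (all contacts added up; plain winding makes well under 100 N) (contact force between crank and jack above 120 N).
It fails at once if the red marker is moved by more than 3 mm (distance of marker from where it was at the start of the episode above 0.003 m).
It fails at once if a bystander is moved by more than 25 mm (distance of any of slide_box, loupe, objective, adapter_1 from where it was at the start of the episode above 0.025 m).
It also fails if it takes over 72 s, if anything falls off the work surface, if the arm or the gripper's body presses on something with over 40 N, if the wrist force passes 120 N, or if a joint passes its speed limit or range.

## Working session

There is one attempt and no reset: what is moved stays moved. The work goes in short steps, Python scripts to look and compute and a tool call to move; the robot and the scene stay as the last step left them, time stands still between calls to the robot, and variables do not carry over. Pictures are saved under pics/ and viewed, about 8 in all and at most 12, crops included, and the job is handed in when it is done.

Besides the shell and the picture viewer there is one more tool, called after "Request:" in YAML: its name, and indented under it one key for each argument. play_rows: Moves the arm, as the interface text tells. Its arguments: {"type":"object","properties":{"steps":{"type":"array","items":{"type":"object","properties":{"claw":{"type":"number"},"dp":{"type":"array","items":{"type":"number"}},"angular":{"type":"array","items":{"type":"number"}}}}},"force":{"type":"number"}},"required":["steps"]}

```bash
mkdir -p pics; cat > h.py <<'E'
import numpy as np, cv2
from scipy.spatial.transform import Rotation as R
from workcell import env
def grab(n,f):
    s=env.get_state(); p,d=env.read_camera(n); cv2.imwrite('pics/'+f+'.png',p[:,:,::-1]); np.save('pics/'+f+'.npy',d)
    c=env.calibration(n)
    if n=='wrist':
        T=np.eye(4); q=s['orientation']; T[:3,:3]=R.from_quat([q[1],q[2],q[3],q[0]]).as_matrix(); T[:3,3]=s['tcp_pos']; T=T@np.array(c['hand_eye'])
    else: T=np.array(c['world_from_camera'])
    np.savez('pics/'+f+'_c.npz',T=T,k=[c['fx'],c['fy'],c['cx'],c['cy']])
    return p,d
def cloud(f):
    d=np.load('pics/'+f+'.npy'); z=np.load('pics/'+f+'_c.npz'); T=z['T'];fx,fy,cx,cy=z['k']
    v,u=np.mgrid[:480,:640]; P=np.stack([(u-cx)/fx*d,(v-cy)/fy*d,d],-1)@T[:3,:3].T+T[:3,3]; P[d==0]=np.nan
    return P
def st():
    s=env.get_state(); print({k:np.round(v,4).tolist() for k,v in s.items()})
E
python3 - <<'E'
from h import *
st()
grab('scene','s0');grab('side','d0')
for f in('s0','d0'):
    z=np.load(f'pics/{f}_c.npz');print(z['T'].round(3),z['k'])
E
```

```text
{'clock': 0.0, 'joint_pos': [-1.3926, 0.314, 0.045, 1.3036, 0.0, 1.4312], 'qvel': [-0.0008, -0.0013, 0.0, -0.0014, 0.0002, -0.0014], 'tau': [0.0013, -48.0629, 29.8533, 0.0194, 0.0001, 0.0], 'tcp_pos': [0.1796, -0.5456, 0.2025], 'orientation': [-0.0009, 0.9874, 0.1582, -0.0], 'wrist_force': [-0.242, 0.1794, -0.7101], 'ft_torque': [0.0108, -0.0084, 0.0141], 'finger_gap': 0.0857}
[[-0.865 -0.351  0.359  0.134]
 [-0.502  0.628 -0.594  0.523]
 [-0.017 -0.694 -0.72   0.949]
 [ 0.     0.     0.     1.   ]] [587.90322719 587.90322719 322.75335026 249.82357328]
[[-0.803 -0.512  0.306  0.161]
 [-0.596  0.687 -0.415  0.368]
 [ 0.002 -0.516 -0.857  1.179]
 [ 0.     0.     0.     1.   ]] [528.89805377 528.89805377 328.3904263  236.08258713]
```

View pics/s0.png

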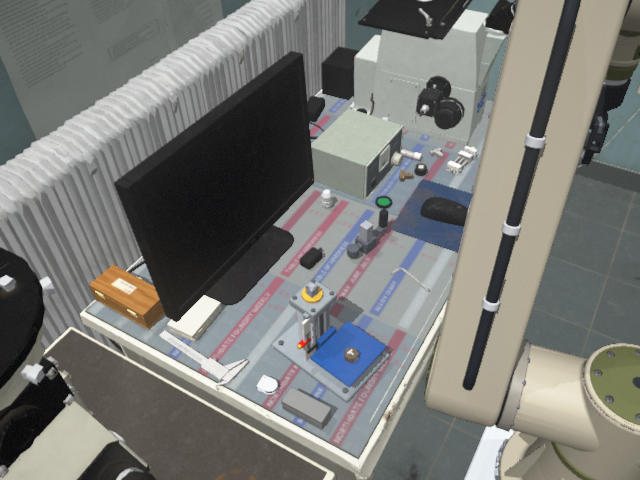

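View pics/d0.png

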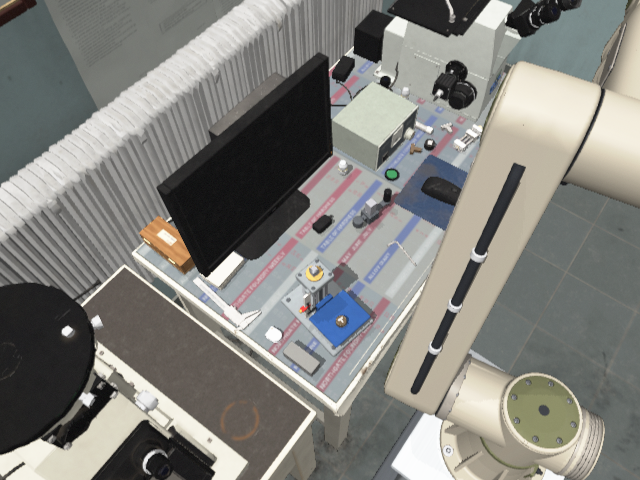

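The jack's shaft is at scene (313,290), and the crank is at about (365,240) with its knob at (383,217). The grey box is at (308,408), the objective at (328,198), the adapter at (310,257) and the marker at (302,345). Next I'll enlarge the crops and measure.

```bash
python3 - <<'E'
from h import *
a=cv2.imread('pics/s0.png')
c1=cv2.resize(a[200:270,330:410],None,fx=5,fy=5,interpolation=cv2.INTER_CUBIC)
c2=cv2.resize(a[275:415,260:400],None,fx=4,fy=4,interpolation=cv2.INTER_CUBIC)
o=np.zeros((560,800,3),np.uint8); 
c2=c2[:, :]; c2=cv2.resize(c2,(400,400)); o[:350,:400]=c1; o[:400,400:]=c2
cv2.imwrite('pics/crop0.png',o[:400])
for f,(box) in (('s0',(330,200,410,270)),('d0',(345,175,410,235))):
    P=cloud(f); u0,v0,u1,v1=box; Q=P[v0:v1,u0:u1].reshape(-1,3); 
    for lo,hi in((.06,.09),(.05,.09),(.022,.04)):
        q=Q[(Q[:,2]>lo)&(Q[:,2]<hi)]; print(f,lo,len(q),q.mean(0).round(4),q.min(0).round(3),q.max(0).round(3))
P=cloud('s0'); 
for (u,v) in((313,290),(313,287),(308,408),(328,198),(310,257),(302,345),(352,354),(388,380),(265,384)): print(u,v,P[v,u].round(4))
P=cloud('d0')
for (u,v) in((316,268),(316,271)): print(u,v,P[v,u].round(4))
# shaft tip/ collar / head
for f in('s0','d0'):
    P=cloud(f).reshape(-1,3); m=(abs(P[:,0]-cloud('s0')[290,313,0])<.06)&(abs(P[:,1]-cloud('s0')[290,313,1])<.06)
    q=P[m]
    for lo,hi in((.163,.175),(.143,.150),(.136,.1425)):
        r=q[(q[:,2]>lo)&(q[:,2]<hi)]; print(f,lo,len(r),r.mean(0).round(4) if len(r) else '', ((r.min(0)+r.max(0))/2).round(4) if len(r) else '')
E
```

```text
s0 0.06 172 [ 0.5249 -0.3325  0.0678] [ 0.507 -0.383  0.06 ] [ 0.544 -0.3    0.075]
s0 0.05 246 [ 0.5242 -0.3329  0.0641] [ 0.507 -0.383  0.05 ] [ 0.544 -0.3    0.075]
s0 0.022 381 [ 0.5284 -0.3099  0.029 ] [ 0.505 -0.383  0.022] [ 0.553 -0.26   0.04 ]
d0 0.06 121 [ 0.5241 -0.3331  0.0673] [ 0.506 -0.381  0.06 ] [ 0.542 -0.302  0.076]
d0 0.05 165 [ 0.5233 -0.3329  0.064 ] [ 0.506 -0.381  0.05 ] [ 0.544 -0.301  0.076]
d0 0.022 246 [ 0.5284 -0.3073  0.0282] [ 0.506 -0.378  0.022] [ 0.551 -0.26   0.04 ]
313 290 [ 0.4929 -0.0349  0.1626]
313 287 [ 0.4956 -0.0395  0.1644]
308 408 [0.4244 0.1044 0.0318]
328 198 [ 0.6665 -0.3882  0.0329]
310 257 [ 0.612  -0.2138  0.0191]
302 345 [0.4839 0.0235 0.076 ]
352 354 [ 0.4019 -0.0129  0.0605]
388 380 [ 0.3351 -0.0309  0.0015]
265 384 [0.5247 0.0916 0.0094]
316 268 [ 0.4959 -0.0424  0.1671]
316 271 [ 0.4933 -0.0388  0.1617]
s0 0.163 62 [ 0.4979 -0.0382  0.1664] [ 0.4984 -0.0386  0.1666]
s0 0.143 204 [ 0.4959 -0.0355  0.1458] [ 0.4959 -0.038   0.1464]
s0 0.136 612 [ 0.4931 -0.0339  0.1396] [ 0.4972 -0.0367  0.1393]
d0 0.163 36 [ 0.499  -0.0384  0.1661] [ 0.4989 -0.0389  0.1665]
d0 0.143 121 [ 0.4971 -0.0366  0.1451] [ 0.4965 -0.0393  0.1461]
d0 0.136 438 [ 0.4947 -0.0357  0.1389] [ 0.4971 -0.0376  0.1392]
```

View pics/crop0.png

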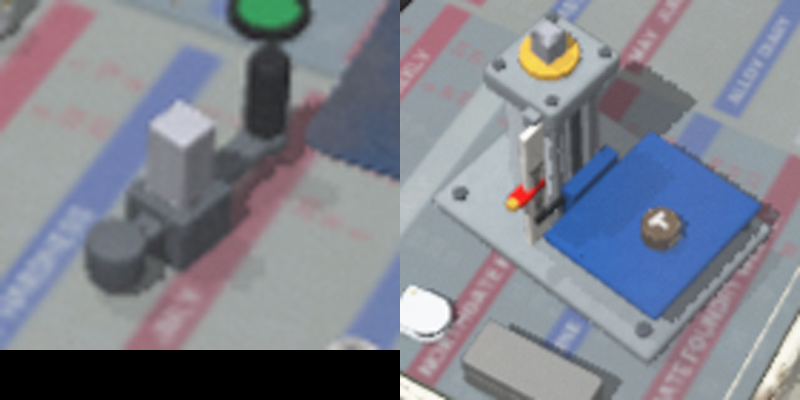

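The crank's boss is near (0.522,-0.31), with the knob towards -y. The shaft is at about (0.497,-0.038), and the pointer is below the red marker. I'll get the hand-eye calibration and plan a first move over the crank.

```bash
python3 - <<'E'
from h import *
c=env.calibration('wrist'); print(np.array(c['hand_eye']).round(4),c['fx'],c['cx'],c['cy'])
P=cloud('s0')
# points by feature in s0 (crop/5+offset)
for n,u,v in (('bosstop',330+182/5,200+108/5),('knobtop',330+270/5,200+48/5),('cw',330+112/5,200+230/5),('loupe?',330+350/5,270)):
    print(n,P[int(round(v))-1:int(round(v))+2,int(round(u))-1:int(round(u))+2].reshape(-1,3).mean(0).round(4))
q=P[200:270,330:410].reshape(-1,3)
a=q[(q[:,2]>.068)&(q[:,1]>-.335)]; b=q[(q[:,2]>.0655)&(q[:,1]<-.35)]; 
for r in(a,b): print(len(r),((r.min(0)+r.max(0))/2).round(4),r.mean(0).round(4))
# tall obstacles map near workspace
q=P.reshape(-1,3); m=(q[:,0]>.2)&(q[:,0]<.9)&(abs(q[:,1])<.6)&(q[:,2]>.12)&(q[:,2]<.6)
H,_,_=np.histogram2d(q[m,0],q[m,1],bins=[np.arange(.2,.91,.1),np.arange(-.6,.61,.1)]);print(H.astype(int))
E
```

```text
[[ 0.000e+00 -9.663e-01 -2.576e-01  6.420e-02]
 [ 1.000e+00 -2.000e-04  9.000e-04  4.000e-04]
 [-9.000e-04 -2.576e-01  9.663e-01 -1.688e-01]
 [ 0.000e+00  0.000e+00  0.000e+00  1.000e+00]] 432.11839650051644 313.74914617101746 238.3051865351535
bosstop [ 0.5331 -0.3222  0.0704]
knobtop [ 0.517  -0.3783  0.0682]
cw [ 0.5424 -0.2767  0.0318]
loupe? [ 0.4315 -0.2909  0.    ]
70 [ 0.5298 -0.3157  0.0717] [ 0.5304 -0.3149  0.0708]
43 [ 0.5172 -0.3724  0.069 ] [ 0.5163 -0.3726  0.0679]
[[   0    0    0    0    0 2146 8540  447    0    0    0    0]
 [   0    0    0    0    0    0    0    0    0    0   46    0]
 [   0    0    0    0    0  783   58    0    0  786 3064    0]
 [   0    0    0    0    0  399    0    0    0 5232 7659    0]
 [   0    0    0    0    0    0    0    0    0   77    0    0]
 [   0    0 3240 4150 4852 5715 7134    0    0    0    0    0]
 [   0    0    0    0    0    0    0    0    0    0    0    0]]
```

```bash
cat >> h.py <<'E'
def pose():
    s=env.get_state(); q=s['orientation']; return np.array(s['tcp_pos']),R.from_quat([q[1],q[2],q[3],q[0]])
def yaw(r): m=r.as_matrix(); return np.degrees(np.arctan2(m[1,1],m[0,1]))  # world angle of tool y
def plan(tgt,yt,n):
    p,r=pose(); w=-((yt-yaw(r)+180)%360-180)/n; step=(np.array(tgt)-p)/n
    for i in range(n):
        print(r.inv().apply(step).round(4).tolist(), round(w,2)); r=r*R.from_rotvec([0,0,w],degrees=True)
E
python3 - <<'E'
from h import *
print(yaw(pose()[1])); plan([.53,-.3155,.17],-13.3,16)
E
```

```text
-71.79256018044725
[0.0253, -0.0068, 0.0021] -3.66
[0.0257, -0.0052, 0.0021] -3.66
[0.026, -0.0035, 0.0021] -3.66
[0.0261, -0.0019, 0.0021] -3.66
[0.0262, -0.0002, 0.0021] -3.66
[0.0262, 0.0015, 0.0021] -3.66
[0.026, 0.0031, 0.0021] -3.66
[0.0258, 0.0048, 0.0021] -3.66
[0.0254, 0.0064, 0.0021] -3.66
[0.0249, 0.008, 0.0021] -3.66
[0.0244, 0.0096, 0.0021] -3.66
[0.0237, 0.0111, 0.0021] -3.66
[0.023, 0.0126, 0.0021] -3.66
[0.0221, 0.0141, 0.0021] -3.66
[0.0212, 0.0154, 0.0021] -3.66
[0.0201, 0.0168, 0.0021] -3.66
```

Request:
play_rows:
  steps:
    - {"claw": 0,"dp": [0.0253,-0.0068,0.002],"angular": [0,0,-3.66]}
    - {"claw": 0,"dp": [0.0257,-0.0052,0.002],"angular": [0,0,-3.66]}
    - {"claw": 0,"dp": [0.026,-0.0035,0.002],"angular": [0,0,-3.66]}
    - {"claw": 0,"dp": [0.0261,-0.0019,0.002],"angular": [0,0,-3.66]}
    - {"claw": 0,"dp": [0.0262,-0.0002,0.002],"angular": [0,0,-3.66]}
    - {"claw": 0,"dp": [0.0262,0.0015,0.002],"angular": [0,0,-3.66]}
    - {"claw": 0,"dp": [0.026,0.0031,0.002],"angular": [0,0,-3.66]}
    - {"claw": 0,"dp": [0.0258,0.0048,0.002],"angular": [0,0,-3.66]}
  force: 40

```text
clock: 0.77
tcp_pos: [0.3557, -0.4301, 0.1869]
orientation: [-0.0, 0.915, 0.404, -0.0]
wrist_force: [-0.8, -1.1, -0.2]
finger_gap: 0.0856
```

Request:
play_rows:
  steps:
    - {"claw": 0,"dp": [0.0254,0.0064,0.002],"angular": [0,0,-3.66]}
    - {"claw": 0,"dp": [0.0249,0.008,0.002],"angular": [0,0,-3.66]}
    - {"claw": 0,"dp": [0.0244,0.0096,0.002],"angular": [0,0,-3.66]}
    - {"claw": 0,"dp": [0.0237,0.0111,0.002],"angular": [0,0,-3.66]}
    - {"claw": 0,"dp": [0.023,0.0126,0.002],"angular": [0,0,-3.66]}
    - {"claw": 0,"dp": [0.0221,0.0141,0.002],"angular": [0,0,-3.66]}
    - {"claw": 0,"dp": [0.0212,0.0154,0.002],"angular": [0,0,-3.66]}
    - {"claw": 0,"dp": [0.0201,0.0168,0.002],"angular": [0,0,-3.66]}

```text
clock: 1.43
tcp_pos: [0.5308, -0.3149, 0.1707]
orientation: [-0.0, 0.783, 0.622, -0.0]
wrist_force: [-0.1, 0.4, 1.1]
finger_gap: 0.0853
```

```bash
python3 - <<'E'
from h import *
grab('wrist','w1'); st(); print(pose()[0],yaw(pose()[1]))
P=cloud('w1'); q=P.reshape(-1,3)
for n,m in (('boss',(q[:,2]>.066)&(np.hypot(q[:,0]-.53,q[:,1]+.3155)<.025)),('knob',(q[:,2]>.063)&(np.hypot(q[:,0]-.5165,q[:,1]+.3725)<.022))):
    r=q[m]; 
    if len(r)<5: print(n,len(r)); continue
    print(n,len(r),((r.min(0)+r.max(0))/2).round(4),cv2.minAreaRect((r[:,:2]*1000).astype(np.float32)),np.median(r[:,2]))
E
```

```text
{'clock': 1.4833, 'joint_pos': [-0.6599, 0.4092, 0.1036, 1.2656, 0.0028, 1.132], 'qvel': [-0.0444, -0.0231, -0.0439, 0.0126, -0.0234, 0.0501], 'tau': [-3.8341, -55.7699, 28.1915, 1.3494, -0.955, -0.0418], 'tcp_pos': [0.5342, -0.3121, 0.1701], 'orientation': [-0.0005, 0.7808, 0.6248, 0.0013], 'wrist_force': [1.9875, -0.1513, -0.4046], 'ft_torque': [0.0576, -0.1885, -0.0061], 'finger_gap': 0.0852}
[ 0.53419748 -0.31209926  0.17011218] -12.669324504433126
boss 12677 [ 0.5323 -0.311   0.1798] ((530.9928588867188, -311.54974365234375), (32.88072204589844, 41.3106575012207), 77.1233901977539) 0.27808869819590887
knob 557 [ 0.5161 -0.3753  0.0658] ((516.2536010742188, -375.1146545410156), (17.962581634521484, 18.50914192199707), 62.36424255371094) 0.06643694623593305
```

View pics/w1.png

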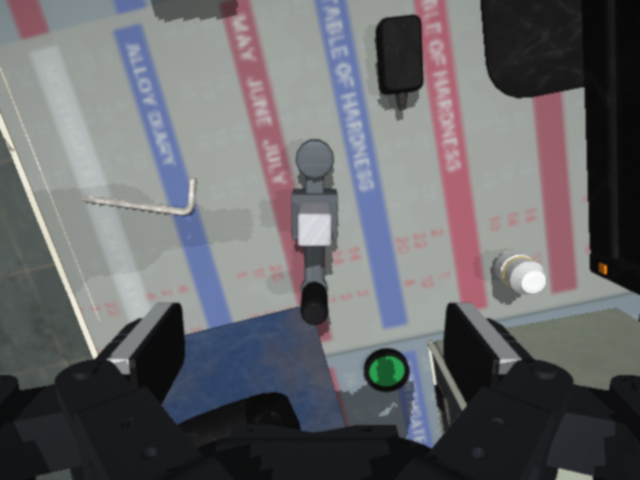

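The wrist view shows the boss top at (315,229), the knob at (314,300) and the counterweight at (314,158), so the jaws are nearly aligned with the crank's y axis. The arm was still settling, so I'll measure again.

```bash
cat >> h.py <<'E'
def feats(f,boss,knob,z0=0.):
    q=cloud(f).reshape(-1,3); o=[]
    for c,lo,hi,rad in((boss,.064,.077,.02),(knob,.061,.074,.018)):
        r=q[(q[:,2]>z0+lo)&(q[:,2]<z0+hi)&(np.hypot(q[:,0]-c[0],q[:,1]-c[1])<rad)]
        mr=cv2.minAreaRect((r[:,:2]*1000).astype(np.float32)); print(len(r),np.round(mr[0],1),np.round(mr[1],1),round(mr[2],1),'z',np.median(r[:,2]).round(4)); o.append(np.array(mr[0]))
    d=o[1]-o[0]; print('dir',np.degrees(np.arctan2(d[1],d[0])).round(2),'len',np.hypot(*d).round(1)); return o
E
python3 - <<'E'
from h import *
env.read_camera('wrist');env.read_camera('wrist');env.read_camera('wrist')
grab('wrist','w2'); st(); print(pose()[0],yaw(pose()[1]))
feats('w2',(.5304,-.315),(.5162,-.375))
E
```

```text
{'clock': 1.6833, 'joint_pos': [-0.6676, 0.4059, 0.1004, 1.2665, -0.0005, 1.1344], 'qvel': [-0.0206, -0.0119, -0.0024, 0.0006, 0.0006, -0.0007], 'tau': [0.8395, -52.6826, 29.7666, -0.0213, 0.0421, -0.0026], 'tcp_pos': [0.5296, -0.3158, 0.1709], 'orientation': [-0.0005, 0.7839, 0.6208, -0.0004], 'wrist_force': [0.0589, -0.3001, -0.3543], 'ft_torque': [0.0138, 0.0392, -0.0196], 'finger_gap': 0.0854}
[ 0.52960791 -0.31580439  0.17085932] -13.24541848877649
1128 [ 529.9 -317.3] [22.2 22. ] 76.7 z 0.0687
599 [ 516.1 -375.2] [19.2 18.3] 2.9 z 0.0663
dir -103.36 len 59.5
```

Request:
play_rows:
  steps:
    - {"claw": 0,"dp": [-0.0014,0.0006,0.018],"angular": [0,0,0]}
    - {"claw": 0,"dp": [0,0,0.022],"angular": [0,0,0]}
    - {"claw": 0,"dp": [0,0,0.022],"angular": [0,0,0]}
    - {"claw": 0,"dp": [0,0,0.022],"angular": [0,0,0]}
    - {"claw": 0,"dp": [0,0,0.02],"angular": [0,0,0]}
    - {"claw": 0,"dp": [0,0,0.016],"angular": [0,0,0]}
    - {"claw": 0,"dp": [0,0,0.01],"angular": [0,0,0]}
    - {"claw": 60,"dp": [0,0,0],"angular": [0,0,0]}
  force: 60

```text
clock: 2.35
tcp_pos: [0.528, -0.3172, 0.0391]
orientation: [-0.002, 0.784, 0.62, -0.001]
wrist_force: [-0.5, -0.4, -0.3]
finger_gap: 0.0753
```

Request:
play_rows:
  steps:
    - {"claw": 255,"dp": [0,0,0],"angular": [0,0,0]}
    - {"claw": 255,"dp": [0,0,0],"angular": [0,0,0]}
    - {"claw": 255,"dp": [0,0,0],"angular": [0,0,0]}
    - {"claw": 255,"dp": [0,0,0],"angular": [0,0,0]}
    - {"claw": 255,"dp": [0,0,0],"angular": [0,0,0]}
    - {"claw": 255,"dp": [0,0,0],"angular": [0,0,0]}
    - {"claw": 255,"dp": [0,0,0],"angular": [0,0,0]}
    - {"claw": 255,"dp": [0,0,0],"angular": [0,0,0]}

```text
clock: 3.02
tcp_pos: [0.5317, -0.3188, 0.0454]
orientation: [0.003, 0.784, 0.621, 0.0]
wrist_force: [-3.3, 1.2, 16.2]
finger_gap: 0.0001
```

```bash
python3 - <<'E'
from h import *
st(); print(yaw(pose()[1]))
E
```

```text
{'clock': 3.0167, 'joint_pos': [-0.6692, 0.4808, -0.102, 0.9826, -0.0006, 1.1326], 'qvel': [0.0014, -0.0004, -0.0008, -0.0019, -0.0008, -0.0008], 'tau': [0.2295, -45.281, 23.6574, -1.7305, 0.263, -0.0029], 'tcp_pos': [0.5317, -0.3188, 0.0454], 'orientation': [0.0027, 0.7839, 0.6209, 0.0003], 'wrist_force': [-3.263, 1.2344, 16.2048], 'ft_torque': [0.3419, 0.7567, -0.0229], 'finger_gap': 0.0001}
-13.23074789216021
```

The fingers shut completely, with an upward force. I need to look.

```bash
python3 - <<'E'
from h import *
p,_=grab('wrist','w3'); s,_=grab('scene','s3')
o=np.zeros((480,800,3),np.uint8); o[:300,:400]=cv2.resize(p[:,:,::-1],(400,300)); o[:400,400:]=cv2.resize(s[170:290,310:430,::-1],(400,400)); cv2.imwrite('pics/v3.png',o)
E
```

```text
(no output)
```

View pics/v3.png

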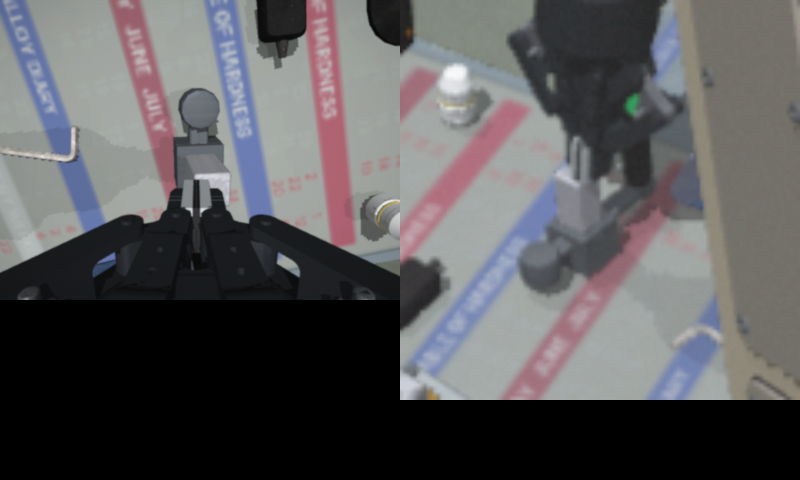

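```bash
python3 - <<'E'
from h import *
p,r=pose(); print(p)
for f in('s3','w3'):
    P=cloud(f); L=r.inv().apply(P.reshape(-1,3)-p)
    q=P.reshape(-1,3); m=(np.hypot(q[:,0]-.53,q[:,1]+.317)<.05)&(q[:,2]>.06)&(q[:,2]<.09)
    print(f,m.sum()); 
    for lo in np.arange(-.03,.04,.004):
        k=(L[:,2]>-.045)&(L[:,2]<-.03+.0)&(L[:,0]>lo)&(L[:,0]<lo+.004)&(abs(L[:,1])<.03); k2=(L[:,2]>-.03)&(L[:,2]<-.015)&(L[:,0]>lo)&(L[:,0]<lo+.004)&(abs(L[:,1])<.03); 
        print(round(lo,3),k.sum(),L[k,1].min().round(3) if k.any() else '',L[k,1].max().round(3) if k.any() else '','|',k2.sum(),L[k2,1].min().round(3) if k2.any() else '',L[k2,1].max().round(3) if k2.any() else '')
    for (n,c) in (('cw',(.2955,)),):pass
P=cloud('w3'); 
for n,u,v in(('bosstop',210,175),('bosstop2',222,182),('cw',198,108)): print(n,P[int(v*1.6),int(u*1.6)].round(4))
E
```

```text
[ 0.53176062 -0.31881943  0.04540868]
s3 125
-0.03 0   | 0  
-0.026 0   | 0  
-0.022 0   | 0  
-0.018 0   | 0  
-0.014 0   | 0  
-0.01 1 -0.012 -0.012 | 2 -0.003 -0.002
-0.006 2 -0.012 -0.011 | 4 -0.003 0.0
-0.002 2 -0.013 -0.013 | 3 -0.004 0.02
0.002 5 -0.013 0.013 | 11 -0.004 0.018
0.006 23 -0.013 0.011 | 16 -0.003 0.02
0.01 15 -0.007 0.008 | 30 -0.005 0.018
0.014 0   | 6 -0.003 0.015
0.018 0   | 0  
0.022 0   | 0  
0.026 0   | 0  
0.03 0   | 0  
0.034 0   | 0  
0.038 0   | 0  
w3 3240
-0.03 0   | 0  
-0.026 0   | 0  
-0.022 0   | 0  
-0.018 0   | 0  
-0.014 0   | 1 0.017 0.017
-0.01 0   | 69 0.016 0.019
-0.006 0   | 101 0.015 0.019
-0.002 0   | 149 0.012 0.02
0.002 288 -0.014 0.013 | 321 -0.003 0.019
0.006 622 -0.014 0.013 | 553 -0.007 0.019
0.01 387 -0.007 0.006 | 756 -0.003 0.019
0.014 0   | 0  
0.018 0   | 0  
0.022 0   | 0  
0.026 0   | 0  
0.03 0   | 0  
0.034 0   | 0  
0.038 0   | 0  
bosstop [ 0.5412 -0.3102  0.07  ]
bosstop2 [ 0.5469 -0.3158  0.0702]
cw [ 0.5424 -0.2758  0.0319]
```

```bash
python3 - <<'E'
import cv2,numpy as np
a=cv2.imread('pics/w3.png')[140:440,180:480]; b=cv2.imread('pics/s3.png')[190:270,340:410]
o=np.zeros((600,800,3),np.uint8); o[:450,:450]=cv2.resize(a,(450,450),interpolation=cv2.INTER_CUBIC); o[:400,450:]=cv2.resize(b,(350,400),interpolation=cv2.INTER_CUBIC)
o=np.clip(o[:450].astype(float)*1.6,0,255).astype(np.uint8); cv2.imwrite('pics/v4.png',o)
E
```

```text
(no output)
```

View pics/v4.png

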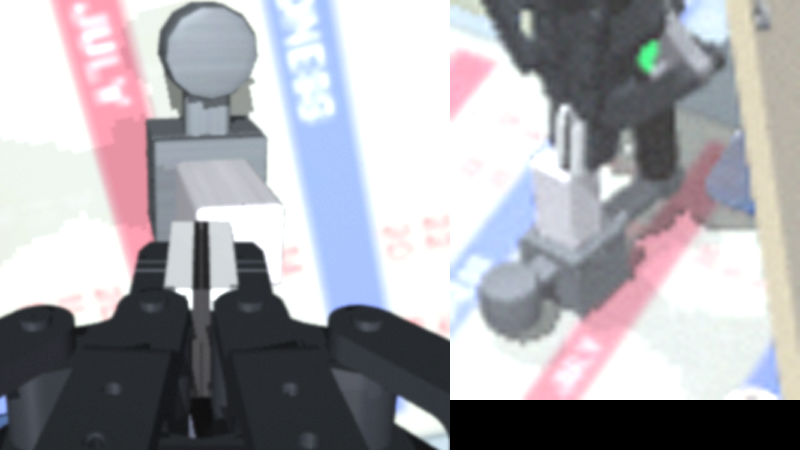

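The bright pad tips look as if they lie over the boss's top, at about (315,290) in w3, and the boss leans towards +y of the tool. I'll check the depth of those pixels.

```bash
python3 - <<'E'
from h import *
p,r=pose()
P=cloud('w3')
for cx,cy in((180,228),(178,240),(180,270),(175,285),(225,228),(225,270),(215,205),(255,215),(260,270),(200,175),(240,185),(165,150),(250,150),(208,50)):
    u=int(180+cx/1.5);v=int(140+cy/1.5); print((cx,cy),P[v,u].round(4),r.inv().apply(P[v,u]-p).round(4))
st()
E
```

```text
(180, 228) [ 0.5289 -0.3078  0.0799] [ 0.0099 -0.0052 -0.0345]
(178, 240) [ 0.5285 -0.3075  0.0871] [ 0.0101 -0.0056 -0.0418]
(180, 270) [ 0.5295 -0.3077  0.1013] [ 0.0101 -0.0045 -0.056 ]
(175, 285) [ 0.5285 -0.3076  0.1073] [ 0.01   -0.0054 -0.062 ]
(225, 228) [ 0.5386 -0.3099  0.0805] [ 0.0102  0.0048 -0.0351]
(225, 270) [ 0.5377 -0.3102  0.1004] [ 0.0096  0.0041 -0.055 ]
(215, 205) [ 0.5369 -0.3082  0.0685] [ 0.0114  0.0027 -0.0231]
(255, 215) [ 0.5458 -0.3128  0.0691] [ 0.009   0.0124 -0.0237]
(260, 270) [ 0.5441 -0.3153  0.0931] [ 0.0061  0.0114 -0.0476]
(200, 175) [ 0.5336 -0.3074  0.0448] [ 0.0115 -0.0009  0.0006]
(240, 185) [ 0.5438 -0.3101  0.0533] [ 0.0113  0.0097 -0.0078]
(165, 150) [ 0.5246 -0.3018  0.0324] [ 0.015  -0.0109  0.0129]
(250, 150) [ 0.5485 -0.3087  0.028 ] [0.0137 0.0139 0.0175]
(208, 50) [ 0.5431 -0.2764  0.0318] [0.0439 0.0013 0.0135]
{'clock': 3.1167, 'joint_pos': [-0.6691, 0.4808, -0.102, 0.9826, -0.0007, 1.1325], 'qvel': [-0.0019, 0.0022, 0.0002, -0.0005, -0.0003, -0.0019], 'tau': [0.2623, -45.3065, 23.6678, -1.7378, 0.2749, -0.0029], 'tcp_pos': [0.5318, -0.3188, 0.0454], 'orientation': [0.0027, 0.7838, 0.621, 0.0003], 'wrist_force': [-3.5681, 1.1274, 16.1723], 'ft_torque': [0.3709, 0.7639, -0.0047], 'finger_gap': 0.0001}
```

```bash
python3 - <<'E'
from h import *
z=np.load('pics/w2_c.npz');H=np.array(env.calibration('wrist')['hand_eye'])
T=z['T']@np.linalg.inv(H)
P=cloud('w2'); L=(P-T[:3,3])@T[:3,:3]
for u,v in((120,350),(165,315),(180,330),(175,360),(150,330),(460,320),(480,350),(440,330),(520,360)): print(u,v,L[v,u].round(4))
m=(L[...,2]<.0)&(L[...,2]>-.12)
for side in(-1,1):
    q=L[m&(L[...,1]*side>0.02)]; print(side,len(q),q.min(0).round(4),q.max(0).round(4))
    i=np.argsort(-q[:,2])[:8]; print(q[i].round(4))
p,r=pose(); P=cloud('w3'); L=r.inv().apply(P.reshape(-1,3)-p).reshape(480,640,3)
print('tips shut'); 
for v in range(270,310,4): print(v,L[v,300].round(4),L[v,330].round(4))
E
```

```text
120 350 [ 0.0096 -0.0489 -0.0719]
165 315 [ 0.0101 -0.044  -0.0526]
180 330 [ 0.0002 -0.0434 -0.0426]
175 360 [-0.0067 -0.0436 -0.0491]
150 330 [ 0.0102 -0.0449 -0.0622]
460 320 [ 0.0084  0.0423 -0.0526]
480 350 [ 0.0083  0.0418 -0.0697]
440 330 [-0.1088  0.1088  0.1714]
520 360 [ 0.0109  0.0475 -0.0788]
-1 22915 [-0.013  -0.0696 -0.12  ] [ 0.0178 -0.02   -0.0384]
[[ 0.0045 -0.0437 -0.0384]
 [-0.0041 -0.0437 -0.0385]
 [-0.0046 -0.0436 -0.0389]
 [-0.0042 -0.0435 -0.039 ]
 [ 0.0041 -0.0435 -0.039 ]
 [-0.0085 -0.0435 -0.0391]
 [ 0.0027 -0.0436 -0.0392]
 [-0.0012 -0.0436 -0.0392]]
1 23789 [-0.0131  0.02   -0.12  ] [ 0.0176  0.0705 -0.039 ]
[[-0.0061  0.0424 -0.039 ]
 [ 0.0026  0.0423 -0.0391]
 [ 0.0038  0.0422 -0.0392]
 [-0.0038  0.0422 -0.0392]
 [-0.0001  0.0422 -0.0393]
 [ 0.0067  0.0423 -0.0393]
 [-0.0022  0.0423 -0.0394]
 [-0.0004  0.0421 -0.0395]]
tips shut
270 [ 0.0058 -0.0062 -0.0005] [ 0.0114  0.0055 -0.0166]
274 [ 0.0038 -0.0062  0.0001] [ 0.0114  0.0053 -0.0209]
278 [ 0.0017 -0.0063  0.0013] [ 0.0115  0.0051 -0.0254]
282 [ 0.0004 -0.0063 -0.    ] [ 0.0101  0.0052 -0.0257]
286 [-0.002  -0.0063  0.0016] [ 0.0085  0.0052 -0.0255]
290 [ 0.01   -0.0052 -0.0329] [ 0.0096  0.0049 -0.0319]
294 [ 0.0103 -0.0051 -0.0371] [ 0.0102  0.0047 -0.0371]
298 [ 0.01   -0.005  -0.0398] [ 0.0102  0.0046 -0.0403]
302 [ 0.01   -0.0049 -0.0429] [ 0.0102  0.0045 -0.0435]
306 [ 0.01   -0.0048 -0.0459] [ 0.0103  0.0044 -0.0467]
```

The depth image shows the real fingertips about 34 mm behind where the text puts them: open at tool z -0.039, shut at about -0.026. So the fingers shut on top of the boss and tilted the crank. I'll lift off, open, and measure again with that offset.

Request:
play_rows:
  steps:
    - {"claw": 255,"dp": [0,0,-0.004],"angular": [0,0,0]}
    - {"claw": 255,"dp": [0,0,-0.008],"angular": [0,0,0]}
    - {"claw": 255,"dp": [0,0,-0.015],"angular": [0,0,0]}
    - {"claw": 0,"dp": [0,0,-0.02],"angular": [0,0,0]}
    - {"claw": 0,"dp": [0,0,-0.03],"angular": [0,0,0]}
    - {"claw": 0,"dp": [0,0,-0.03],"angular": [0,0,0]}
    - {"claw": 0,"dp": [0,0,-0.018],"angular": [0,0,0]}
    - {"claw": 0,"dp": [0,0,0],"angular": [0,0,0]}

```text
clock: 3.78
tcp_pos: [0.5326, -0.3191, 0.1722]
orientation: [0.004, 0.784, 0.621, 0.001]
wrist_force: [0.6, -0.4, 0.5]
finger_gap: 0.0606
```

```bash
python3 - <<'E'
from h import *
[env.read_camera('wrist') for _ in range(6)]
grab('wrist','w4'); st(); print(yaw(pose()[1]))
q=cloud('w4').reshape(-1,3); k=q[(q[:,2]>.064)&(q[:,2]<.076)&(np.hypot(q[:,0]-.53,q[:,1]+.317)<.045)]; c=np.median(k,0);print(c)
feats('w4',(c[0],c[1]),(c[0]-.0137,c[1]-.058))
k=q[(q[:,2]>.064)&(q[:,2]<.076)&(np.hypot(q[:,0]-c[0],q[:,1]-c[1])<.02)]; print(np.linalg.svd(k-k.mean(0))[2][2].round(3))
E
```

```text
{'clock': 4.1333, 'joint_pos': [-0.6692, 0.4104, 0.0926, 1.2556, -0.0001, 1.1325], 'qvel': [-0.0002, -0.0006, 0.0059, 0.0002, -0.0004, 0.0007], 'tau': [0.0181, -53.4609, 29.7719, 0.0195, 0.0001, 0.0], 'tcp_pos': [0.5296, -0.3169, 0.1649], 'orientation': [-0.0013, 0.7839, 0.6209, -0.0003], 'wrist_force': [0.6417, -0.5652, 0.4618], 'ft_torque': [-0.0312, 0.0027, 0.025], 'finger_gap': 0.0858}
-13.230252323516376
[ 0.52942187 -0.31671296  0.06867317]
1167 [ 529.5 -317.4] [22.  21.5] 76.0 z 0.0687
618 [ 514.9 -374.9] [18.3 19.2] 64.5 z 0.0664
dir -104.22 len 59.3
[0.012 0.031 0.999]
```

Request:
play_rows:
  steps:
    - {"claw": 0,"dp": [0,0,0.015],"angular": [0,0,0.75]}
    - {"claw": 0,"dp": [0,0,0.025],"angular": [0,0,0]}
    - {"claw": 0,"dp": [0,0,0.03],"angular": [0,0,0]}
    - {"claw": 0,"dp": [0,0,0.03],"angular": [0,0,0]}
    - {"claw": 0,"dp": [0,0,0.025],"angular": [0,0,0]}
    - {"claw": 0,"dp": [0,0,0.02],"angular": [0,0,0]}
    - {"claw": 0,"dp": [0,0,0.01],"angular": [0,0,0]}
    - {"claw": 0,"dp": [0,0,0],"angular": [0,0,0]}

```text
clock: 4.8
tcp_pos: [0.528, -0.3158, 0.008]
orientation: [-0.003, 0.788, 0.616, -0.001]
wrist_force: [-0.7, 1.2, 0.4]
finger_gap: 0.0852
```

Request:
play_rows:
  steps:
    - {"claw": 100,"dp": [0,0,0],"angular": [0,0,0]}
    - {"claw": 130,"dp": [0,0,0],"angular": [0,0,0]}
    - {"claw": 160,"dp": [0,0,0],"angular": [0,0,0]}
    - {"claw": 190,"dp": [0,0,0],"angular": [0,0,0]}
    - {"claw": 255,"dp": [0,0,0],"angular": [0,0,0]}
    - {"claw": 255,"dp": [0,0,0],"angular": [0,0,0]}
    - {"claw": 255,"dp": [0,0,0],"angular": [0,0,0]}
    - {"claw": 255,"dp": [0,0,0],"angular": [0,0,0]}

```text
clock: 5.47
tcp_pos: [0.5309, -0.3179, 0.0126]
orientation: [0.001, 0.788, 0.616, 0.0]
wrist_force: [-1.1, 0.9, 6.1]
finger_gap: 0.0212
```

```bash
python3 - <<'E'
from h import *
st(); print(yaw(pose()[1]))
E
```

```text
{'clock': 5.4667, 'joint_pos': [-0.6692, 0.5109, -0.1412, 0.9168, -0.0001, 1.1456], 'qvel': [0.0013, 0.0016, 0.0007, 0.0009, 0.0001, 0.0007], 'tau': [0.0642, -51.5276, 24.7768, -0.4867, 0.0297, 0.0065], 'tcp_pos': [0.5309, -0.3179, 0.0126], 'orientation': [0.0009, 0.7879, 0.6158, 0.0002], 'wrist_force': [-1.0707, 0.9378, 6.1269], 'ft_torque': [0.1079, 0.127, -0.0071], 'finger_gap': 0.0212}
-13.98173801289115
```

Request:
play_rows:
  steps:
    - {"claw": 255,"dp": [0,0,-0.008],"angular": [0,0,0]}
    - {"claw": 255,"dp": [0,0,-0.02],"angular": [0,0,0]}
    - {"claw": 255,"dp": [0,0,-0.035],"angular": [0,0,0]}
    - {"claw": 255,"dp": [0,0,-0.04],"angular": [0,0,0]}
    - {"claw": 255,"dp": [0,0,-0.04],"angular": [0,0,0]}
    - {"claw": 255,"dp": [0,0,-0.04],"angular": [0,0,0]}
    - {"claw": 255,"dp": [0,0,-0.03],"angular": [0,0,0]}
    - {"claw": 255,"dp": [0,0,-0.015],"angular": [0,0,0]}

```text
clock: 6.13
tcp_pos: [0.5312, -0.3181, 0.2443]
orientation: [0.003, 0.788, 0.616, 0.001]
wrist_force: [-0.2, -0.6, -3.8]
finger_gap: 0.0212
```

Request:
play_rows:
  steps:
    - {"claw": 255,"dp": [0.013,-0.007,0],"angular": [0,0,0]}
    - {"claw": 255,"dp": [0.026,-0.0145,0],"angular": [0,0,0]}
    - {"claw": 255,"dp": [0.033,-0.018,0],"angular": [0,0,0]}
    - {"claw": 255,"dp": [0.035,-0.019,0],"angular": [0,0,0]}
    - {"claw": 255,"dp": [0.034,-0.0185,0],"angular": [0,0,0]}
    - {"claw": 255,"dp": [0.027,-0.0145,0],"angular": [0,0,0]}
    - {"claw": 255,"dp": [0.0155,-0.008,0],"angular": [0,0,0]}
    - {"claw": 255,"dp": [0,0,0],"angular": [0,0,0]}

```text
clock: 6.8
tcp_pos: [0.4759, -0.1114, 0.2394]
orientation: [-0.001, 0.787, 0.617, -0.0]
wrist_force: [0.1, 0.4, -3.6]
finger_gap: 0.0212
```

```bash
python3 - <<'E'
from h import *
[env.read_camera('wrist') for _ in range(6)]
grab('wrist','w5'); st(); p,r=pose(); print(yaw(r))
P=cloud('w5'); q=P.reshape(-1,3); near=np.hypot(q[:,0]-.498,q[:,1]+.0385)<.04
for lo,hi in((.163,.172),(.141,.15),(.148,.162),(.130,.141)):
    k=q[near&(q[:,2]>lo)&(q[:,2]<hi)]
    if len(k)>5: mr=cv2.minAreaRect((k[:,:2]*1000).astype(np.float32)); print(lo,len(k),np.round(mr[0],1),np.round(mr[1],1),round(mr[2],1),np.median(k[:,2]).round(4))
E
```

```text
{'clock': 7.15, 'joint_pos': [-0.4017, 0.144, -0.0846, 1.3426, -0.0002, 1.4145], 'qvel': [0.0007, -0.0015, 0.0004, 0.0008, 0.0004, 0.0021], 'tau': [0.2104, -40.4783, 31.5186, 0.0281, 0.028, -0.0021], 'tcp_pos': [0.4782, -0.1163, 0.239], 'orientation': [-0.0002, 0.7883, 0.6152, -0.0002], 'wrist_force': [-0.4229, 0.377, -3.7944], 'ft_torque': [-0.0595, -0.0141, 0.0149], 'finger_gap': 0.0213}
-14.062517417128303
0.163 681 [499.2 -41.5] [15.4 14.6] 75.8 0.1655
0.141 2655 [497.2 -40.9] [56.9 50.6] 79.3 0.1442
0.148 123 [499.  -41.2] [16.1 16. ] 72.4 0.1614
0.13 7399 [497.7 -37.5] [72.3 60.1] 79.0 0.1381
```

View pics/w5.png

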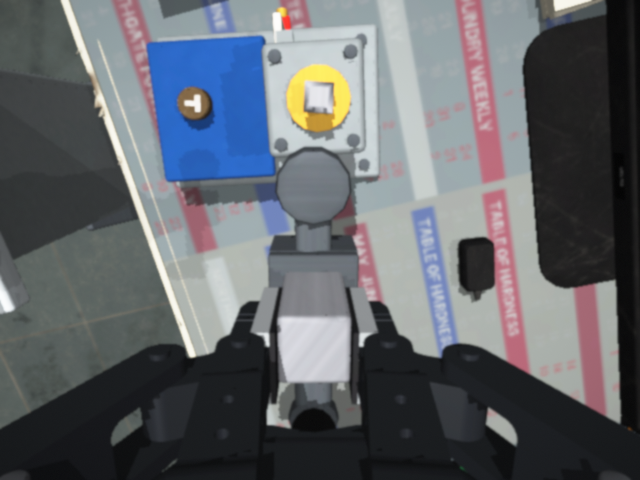

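The wrist view shows the shaft at (319,97) on the yellow collar, nearly aligned with the tool, and the crank held square with its counterweight at (314,186). Next I'll measure the held crank's axis in the tool frame with the same camera.

```bash
python3 - <<'E'
from h import *
p,r=pose(); P=cloud('w5'); L=r.inv().apply(P.reshape(-1,3)-p)
def rect(m,n):
    k=L[m]; mr=cv2.minAreaRect((k[:,:2]*1000).astype(np.float32)); print(n,len(k),np.round(mr[0],1),np.round(mr[1],1),round(mr[2],1),'z',np.median(k[:,2]).round(4))
d=L[:,2]; x,y=L[:,0],L[:,1]
h,e=np.histogram(d[(abs(y)<.02)&(abs(x)<.07)],bins=np.arange(-.12,.03,.004)); print([(round(a,3),int(b)) for a,b in zip(e,h)])
zb=-.0584 # expected boss top: tcp+.0126 underside => -(.071-.0126)
rect((abs(d-zb)<.005)&(abs(x)<.02)&(abs(y)<.0115),'boss')
rect((abs(d+.0184)<.006)&(x>.02)&(x<.065)&(abs(y)<.025),'cw')
rect((abs(d+.0174)<.006)&(x>.005)&(x<.028)&(abs(y)<.025),'hub')
rect((abs(d+.0559)<.006)&(x<-.04)&(x>-.085)&(abs(y)<.02),'knob')
s=np.hypot(P.reshape(-1,3)[:,0]-.499,P.reshape(-1,3)[:,1]+.0413)<.03
rect(s&(P.reshape(-1,3)[:,2]>.163),'shaft')
# yellow collar and bright shaft in image
a=cv2.imread('pics/w5.png'); hsv=cv2.cvtColor(a,cv2.COLOR_BGR2HSV)
m=cv2.inRange(hsv,(18,120,100),(35,255,255)); m[:40]=0;m[150:]=0
c=max(cv2.findContours(m,0,2)[0],key=cv2.contourArea); print('collar ell',cv2.fitEllipse(c))
mm=np.zeros_like(m); cv2.drawContours(mm,[cv2.convexHull(c)],-1,255,-1); mm=cv2.erode(mm,np.ones((5,5)))&~m
c=max(cv2.findContours(mm,0,2)[0],key=cv2.contourArea); print('shaft px',cv2.minAreaRect(c))
cv2.imwrite('pics/c5.png',cv2.resize(a[50:150,265:375],None,fx=6,fy=6,interpolation=cv2.INTER_CUBIC))
E
```

```text
[(np.float64(-0.12), 1588), (np.float64(-0.116), 3285), (np.float64(-0.112), 4448), (np.float64(-0.108), 3825), (np.float64(-0.104), 2710), (np.float64(-0.1), 1696), (np.float64(-0.096), 1167), (np.float64(-0.092), 221), (np.float64(-0.088), 63), (np.float64(-0.084), 685), (np.float64(-0.08), 623), (np.float64(-0.076), 951), (np.float64(-0.072), 682), (np.float64(-0.068), 628), (np.float64(-0.064), 1242), (np.float64(-0.06), 3683), (np.float64(-0.056), 2296), (np.float64(-0.052), 690), (np.float64(-0.048), 634), (np.float64(-0.044), 584), (np.float64(-0.04), 545), (np.float64(-0.036), 495), (np.float64(-0.032), 343), (np.float64(-0.028), 377), (np.float64(-0.024), 461), (np.float64(-0.02), 4494), (np.float64(-0.016), 2727), (np.float64(-0.012), 2440), (np.float64(-0.008), 298), (np.float64(-0.004), 154), (np.float64(0.0), 131), (np.float64(0.004), 108), (np.float64(0.008), 107), (np.float64(0.012), 59), (np.float64(0.016), 0), (np.float64(0.02), 0), (np.float64(0.024), 0)]
boss 5611 [-0.5 -0. ] [23.  24.6] 90.0 z -0.0563
cw 4476 [42.2 -0.9] [27.2 27.2] 15.6 z -0.0166
hub 2557 [14.1 -0.9] [34.  18.2] 90.0 z -0.0159
knob 0 [0. 0.] [0. 0.] 0.0 z nan
shaft 1796 [66.6 -0.4] [37.4 21.4] 0.1 z -0.0146
collar ell ((317.9833984375, 98.0609359741211), (62.56094741821289, 65.83769226074219), 178.87924194335938)
shaft px ((318.5, 96.5), (33.0, 29.0), 90.0)
  return _methods._mean(a, axis=axis, dtype=dtype,
  ret = ret.dtype.type(ret / rcount)
```

View pics/c5.png

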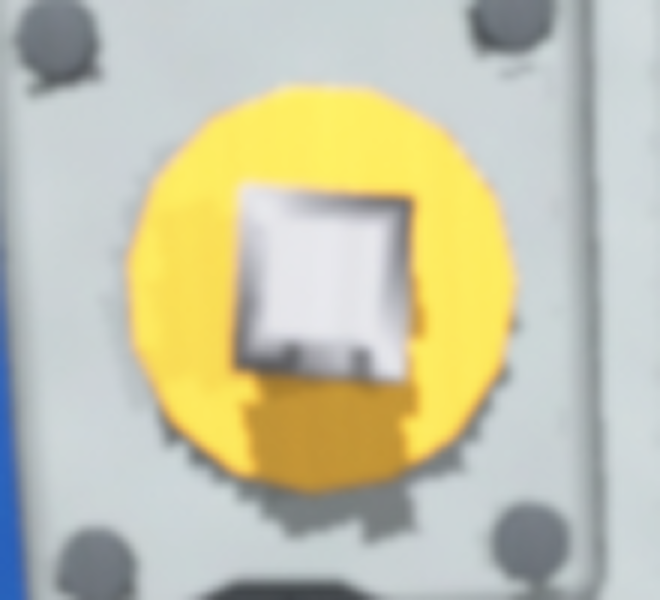

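The shaft is turned about +4° (clockwise in the image) from the tool. Now a check on its lateral position.

```bash
python3 - <<'E'
from h import *
p,r=pose(); P=cloud('w5'); L=r.inv().apply(P.reshape(-1,3)-p).reshape(480,640,3)
for u,v in((319,97),(312,97),(326,97),(319,88),(319,104),(306,82),(333,84),(304,110),(332,112)): print(u,v,L[v,u].round(4),P[v,u].round(4))
k=(L[...,2]<.0765)&(L[...,2]>.0695); k[:70]=0;k[125:]=0;k[:,:295]=0;k[:,345:]=0
v,u=np.where(k); print(u.min(),u.max(),v.min(),v.max(),L[k].mean(0),((L[k].min(0)+L[k].max(0))/2))
# collar circle centroid in tool (z ~ .093..): corners of collar px left/right
k=(L[...,2]<.0975)&(L[...,2]>.0905); k[:50]=0;k[140:]=0;k[:,:270]=0;k[:,:][:,370:]=0
q=L[k]; print(len(q),np.percentile(q,[1,99],axis=0).round(4))
E
```

```text
319 97 [0.0775 0.0024 0.0721] [ 0.4993 -0.0417  0.1669]
312 97 [ 0.0775 -0.0013  0.0729] [ 0.4958 -0.0408  0.1661]
326 97 [0.0774 0.0061 0.0717] [ 0.5029 -0.0427  0.1674]
319 88 [0.082  0.0024 0.0728] [ 0.5005 -0.0373  0.1662]
319 104 [0.0739 0.0024 0.0729] [ 0.4985 -0.0452  0.1662]
306 82 [ 0.0854 -0.0045  0.0768] [ 0.4945 -0.0324  0.1622]
333 84 [0.0844 0.01   0.0777] [ 0.5084 -0.0368  0.1614]
304 110 [ 0.071  -0.0057  0.0762] [ 0.4899 -0.0461  0.1628]
332 112 [0.0704 0.0104 0.0955] [ 0.5053 -0.0506  0.1435]
303 333 81 112 [0.07783785 0.00201152 0.07389993] [0.07787062 0.00185993 0.07356617]
2502 [[ 0.0601 -0.0165  0.0931]
 [ 0.1007  0.0201  0.0971]]
```

Request:
play_rows:
  steps:
    - {"claw": 255,"dp": [0.01,0.0034,0],"angular": [0,0,0]}
    - {"claw": 255,"dp": [0.018,0,0],"angular": [0,0,0]}
    - {"claw": 255,"dp": [0.02,0,0],"angular": [0,0,0]}
    - {"claw": 255,"dp": [0.018,0,0],"angular": [0,0,0]}
    - {"claw": 255,"dp": [0.0117,0,0],"angular": [0,0,0]}
    - {"claw": 255,"dp": [0,0,0],"angular": [0,0,3.9]}
    - {"claw": 255,"dp": [0,0,0.01],"angular": [0,0,0]}
    - {"claw": 255,"dp": [0,0,0.015],"angular": [0,0,0]}

```text
clock: 7.82
tcp_pos: [0.5016, -0.0411, 0.2149]
orientation: [0.001, 0.808, 0.589, 0.001]
wrist_force: [0.4, -0.2, -3.7]
finger_gap: 0.0211
```

Request:
play_rows:
  steps:
    - {"claw": 255,"dp": [0,0,0.015],"angular": [0,0,0]}
    - {"claw": 255,"dp": [0,0,0.01],"angular": [0,0,0]}
    - {"claw": 255,"dp": [0,0,0.006],"angular": [0,0,0]}
    - {"claw": 255,"dp": [0,0,0],"angular": [0,0,0]}
    - {"claw": 255,"dp": [0,0,0],"angular": [0,0,0]}
    - {"claw": 255,"dp": [0,0,0],"angular": [0,0,0]}
    - {"claw": 255,"dp": [0,0,0],"angular": [0,0,0]}
    - {"claw": 255,"dp": [0,0,0],"angular": [0,0,0]}

```text
clock: 8.48
tcp_pos: [0.5007, -0.041, 0.1842]
orientation: [0.001, 0.808, 0.589, 0.0]
wrist_force: [-0.1, -0.3, -3.4]
finger_gap: 0.0211
```

```bash
python3 - <<'E'
from h import *
st(); print(yaw(pose()[1]))
E
```

```text
{'clock': 8.4833, 'joint_pos': [-0.2415, 0.1785, -0.1777, 1.213, -0.0001, 1.6413], 'qvel': [-0.0003, 0.0006, -0.0034, -0.0016, -0.0002, -0.0009], 'tau': [-0.0259, -41.6248, 30.8721, -0.0115, 0.0187, -0.0014], 'tcp_pos': [0.5007, -0.041, 0.1842], 'orientation': [0.0006, 0.8084, 0.5887, 0.0005], 'wrist_force': [-0.0567, -0.338, -3.3909], 'ft_torque': [-0.0043, -0.0138, 0.0109], 'finger_gap': 0.0211}
-17.8774004013006
```

Request:
play_rows:
  steps:
    - {"claw": 255,"dp": [0,0,0.0015],"angular": [0,0,0]}
    - {"claw": 255,"dp": [0,0,0.0015],"angular": [0,0,0]}
    - {"claw": 255,"dp": [0,0,0.0015],"angular": [0,0,0]}
    - {"claw": 255,"dp": [0,0,0.0015],"angular": [0,0,0]}
    - {"claw": 255,"dp": [0,0,0.0015],"angular": [0,0,0]}
    - {"claw": 255,"dp": [0,0,0.0015],"angular": [0,0,0]}
    - {"claw": 255,"dp": [0,0,0],"angular": [0,0,0]}
    - {"claw": 255,"dp": [0,0,0],"angular": [0,0,0]}

```text
clock: 9.15
tcp_pos: [0.5001, -0.0408, 0.1742]
orientation: [-0.0, 0.808, 0.589, -0.0]
wrist_force: [-0.5, 0.2, -3.8]
finger_gap: 0.0212
```

Request:
play_rows:
  steps:
    - {"claw": 255,"dp": [0,0,0.001],"angular": [0,0,0]}
    - {"claw": 255,"dp": [0,0,0.001],"angular": [0,0,0]}
    - {"claw": 255,"dp": [0,0,0.001],"angular": [0,0,0]}
    - {"claw": 255,"dp": [0,0,0.001],"angular": [0,0,0]}
    - {"claw": 255,"dp": [0,0,0],"angular": [0,0,0]}
    - {"claw": 255,"dp": [0,0,0],"angular": [0,0,0]}
    - {"claw": 255,"dp": [0,0,0],"angular": [0,0,0]}
    - {"claw": 255,"dp": [0,0,0],"angular": [0,0,0]}

```text
clock: 9.82
tcp_pos: [0.5002, -0.0408, 0.1704]
orientation: [0.0, 0.808, 0.589, -0.0]
wrist_force: [-0.8, 0.0, -4.1]
finger_gap: 0.0211
```

The underside is about 10 mm below the tip with no contact force, so the square is engaged. I'll continue down.

Request:
play_rows:
  steps:
    - {"claw": 255,"dp": [0,0,0.0015],"angular": [0,0,0]}
    - {"claw": 255,"dp": [0,0,0.0015],"angular": [0,0,0]}
    - {"claw": 255,"dp": [0,0,0.0015],"angular": [0,0,0]}
    - {"claw": 255,"dp": [0,0,0.0015],"angular": [0,0,0]}
    - {"claw": 255,"dp": [0,0,0.0015],"angular": [0,0,0]}
    - {"claw": 255,"dp": [0,0,0.0015],"angular": [0,0,0]}
    - {"claw": 255,"dp": [0,0,0],"angular": [0,0,0]}
    - {"claw": 255,"dp": [0,0,0],"angular": [0,0,0]}

```text
clock: 10.48
tcp_pos: [0.5, -0.0408, 0.1612]
orientation: [-0.0, 0.808, 0.589, -0.0]
wrist_force: [0.3, -0.7, -3.0]
finger_gap: 0.021
```

Request:
play_rows:
  steps:
    - {"claw": 255,"dp": [0,0,0.001],"angular": [0,0,0]}
    - {"claw": 255,"dp": [0,0,0.001],"angular": [0,0,0]}
    - {"claw": 255,"dp": [0,0,0.001],"angular": [0,0,0]}
    - {"claw": 255,"dp": [0,0,0.001],"angular": [0,0,0]}
    - {"claw": 255,"dp": [0,0,0],"angular": [0,0,0]}
    - {"claw": 255,"dp": [0,0,0],"angular": [0,0,0]}
    - {"claw": 255,"dp": [0,0,0],"angular": [0,0,0]}
    - {"claw": 255,"dp": [0,0,0],"angular": [0,0,0]}

```text
clock: 11.15
tcp_pos: [0.5003, -0.0408, 0.1585]
orientation: [0.001, 0.808, 0.589, 0.0]
wrist_force: [-3.3, -0.1, 5.5]
finger_gap: 0.0208
```

The crank is seated: the TCP is at 0.1585 against 0.1586 expected, with about 9 N of contact. I'll release it and rise.

Request:
play_rows:
  steps:
    - {"claw": 150,"dp": [0,0,-0.001],"angular": [0,0,0]}
    - {"claw": 100,"dp": [0,0,0],"angular": [0,0,0]}
    - {"claw": 100,"dp": [0,0,0],"angular": [0,0,0]}
    - {"claw": 100,"dp": [0,0,0],"angular": [0,0,0]}
    - {"claw": 100,"dp": [0,0,-0.01],"angular": [0,0,0]}
    - {"claw": 100,"dp": [0,0,-0.025],"angular": [0,0,0]}
    - {"claw": 100,"dp": [0,0,-0.035],"angular": [0,0,0]}
    - {"claw": 100,"dp": [0,0,-0.02],"angular": [0,0,0]}

```text
clock: 11.82
tcp_pos: [0.5008, -0.0409, 0.2519]
orientation: [0.001, 0.808, 0.589, 0.001]
wrist_force: [-0.0, 0.0, 0.3]
finger_gap: 0.052
```

```bash
python3 - <<'E'
from h import *
[env.read_camera('wrist') for _ in range(3)]
grab('wrist','w6'); a,_=grab('scene','s6'); b,_=grab('side','d6'); st(); p,r=pose(); print(yaw(r))
q=cloud('w6').reshape(-1,3); L=r.inv().apply(q-p)
import warnings
def rect(P,m,n):
    k=P[m]; 
    if len(k)<5: print(n,len(k)); return
    mr=cv2.minAreaRect((k[:,:2]*1000).astype(np.float32)); print(n,len(k),np.round(mr[0],1),np.round(mr[1],1),round(mr[2],1),'z',np.median(k[:,2]).round(4))
rect(q,(abs(q[:,2]-.2145)<.006)&(np.hypot(q[:,0]-.5,q[:,1]+.041)<.016),'boss')
rect(q,(abs(q[:,2]-.211)<.006)&(np.hypot(q[:,0]-.482,q[:,1]+.098)<.018),'knob')
rect(q,(abs(q[:,2]-.175)<.005)&(np.hypot(q[:,0]-.5132,q[:,1]+.001)<.022),'cw')
# gap-21 finger extents from w5
z=np.load('pics/w5_c.npz');T=z['T']@np.linalg.inv(np.array(env.calibration('wrist')['hand_eye'])); L5=((cloud('w5')-T[:3,3])@T[:3,:3]).reshape(-1,3)
for lo in(-.09,-.08,-.07,-.06,-.05,-.04): 
    k=L5[(L5[:,2]>lo)&(L5[:,2]<lo+.01)&(abs(L5[:,1])<.1)&(abs(L5[:,0])<.02)]; print(lo,k[:,1].min().round(3),k[:,1].max().round(3))
for f,im in(('s6',a),('d6',b)):
    hsv=cv2.cvtColor(im,cv2.COLOR_RGB2HSV); Q=cloud(f); m=((hsv[...,0]<8)|(hsv[...,0]>172))&(hsv[...,1]>170)&(hsv[...,2]>120)&(abs(Q[...,0]-.48)<.05)&(abs(Q[...,1]-.02)<.06)
    v,u=np.where(m); print(f,len(v),u.min(),u.max(),v.min(),v.max(),Q[m].mean(0).round(4),Q[m][:,2].min(),Q[m][:,2].max())
    bl=(hsv[...,0]>105)&(hsv[...,0]<125)&(hsv[...,1]>180)&(abs(Q[...,0]-.40)<.1)&(abs(Q[...,1]+.02)<.08); print('platform',np.median(Q[bl],0).round(4))
c1=cv2.resize(a[310:370,280:340,::-1],(400,400),interpolation=cv2.INTER_CUBIC);c2=cv2.resize(b[285:335,280:330,::-1],(400,400),interpolation=cv2.INTER_CUBIC)
cv2.imwrite('pics/v6.png',np.hstack([c1,c2]))
E
```

```text
{'clock': 12.1167, 'joint_pos': [-0.2414, 0.1614, -0.0435, 1.3675, -0.0001, 1.6414], 'qvel': [0.0002, 0.0062, -0.0121, -0.001, 0.001, -0.0003], 'tau': [0.0175, -40.2998, 30.7138, 0.0079, 0.0002, 0.0], 'tcp_pos': [0.4996, -0.0406, 0.2475], 'orientation': [-0.0006, 0.8084, 0.5886, -0.0005], 'wrist_force': [0.1452, 0.3738, -0.1598], 'ft_torque': [-0.0167, 0.011, -0.0288], 'finger_gap': 0.0519}
-17.880857281735604
boss 1897 [499.4 -40.2] [21.7 21.7] 72.1 z 0.2146
knob 1030 [481.4 -96.7] [18.  19.8] 67.3 z 0.2123
cw 1846 [ 5.123e+02 -5.000e-01] [27.2 27.4] 49.1 z 0.175
-0.09 -0.052 0.05
-0.08 -0.046 0.046
-0.07 -0.033 0.032
-0.06 -0.025 0.023
-0.05 -0.025 0.024
-0.04 -0.025 0.024
s6 34 299 309 338 346 [0.4855 0.0157 0.0729] 0.06961717369616693 0.07618804829150527
platform [0.4605 0.013  0.0459]
d6 18 301 307 307 311 [0.4875 0.0185 0.0721] 0.06792834043686558 0.07572746108381256
platform [nan nan nan]
  return _methods._mean(a, axis=axis, dtype=dtype,
  ret = um.true_divide(
```

View pics/v6.png

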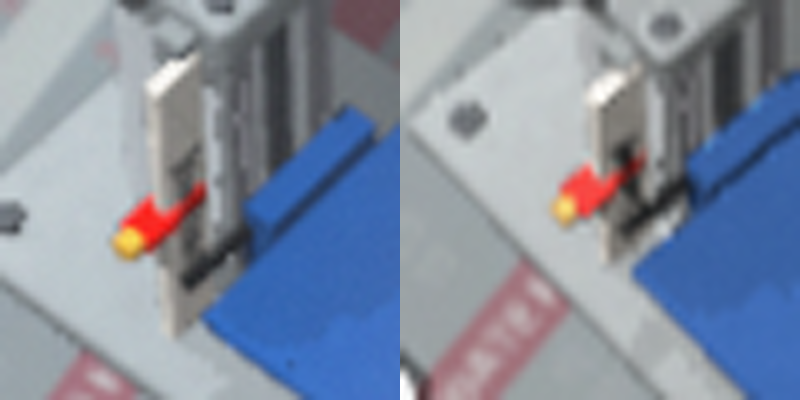

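The marker reads about 72 mm high with the pointer still at 41 mm, so it needs about 31 mm, or 2.6 turns. I'll go to the knob, grip it lightly and start winding.

Request:
play_rows:
  steps:
    - {"claw": 100,"dp": [-0.018,0,0],"angular": [0,0,0]}
    - {"claw": 100,"dp": [-0.025,0,0],"angular": [0,0,0]}
    - {"claw": 100,"dp": [-0.0163,0,0],"angular": [0,0,0]}
    - {"claw": 100,"dp": [0,0,0.015],"angular": [0,0,0]}
    - {"claw": 100,"dp": [0,0,0.03],"angular": [0,0,0]}
    - {"claw": 100,"dp": [0,0,0.03],"angular": [0,0,0]}
    - {"claw": 100,"dp": [0,0,0.018],"angular": [0,0,0]}
    - {"claw": 100,"dp": [0,0,0],"angular": [0,0,0]}
  force: 30

```text
clock: 12.78
tcp_pos: [0.4779, -0.0959, 0.1501]
orientation: [-0.004, 0.808, 0.588, -0.003]
wrist_force: [-0.5, 0.1, 0.4]
finger_gap: 0.052
```

Request:
play_rows:
  steps:
    - {"claw": 150,"dp": [0,0,0],"angular": [0,0,0]}
    - {"claw": 180,"dp": [0,0,0],"angular": [0,0,0]}
    - {"claw": 255,"dp": [0,0,0],"angular": [0,0,0]}
    - {"claw": 255,"dp": [0,0,0],"angular": [0,0,0]}
    - {"claw": 255,"dp": [0,0,0],"angular": [0,0,0]}
    - {"claw": 255,"dp": [0,0,0],"angular": [0,0,0]}
    - {"claw": 255,"dp": [0,0,0],"angular": [0,0,0]}
    - {"claw": 255,"dp": [0,0,0],"angular": [0,0,0]}

```text
clock: 13.45
tcp_pos: [0.4827, -0.0978, 0.1563]
orientation: [0.001, 0.808, 0.589, 0.0]
wrist_force: [0.1, -2.2, 5.4]
finger_gap: 0.0186
```

```bash
python3 - <<'E'
from h import *
st(); print(yaw(pose()[1]))
E
```

```text
{'clock': 13.45, 'joint_pos': [-0.3626, 0.1729, -0.2543, 1.1413, -0.0006, 1.5204], 'qvel': [-0.0005, -0.0001, 0.0002, -0.0012, -0.0021, 0.0009], 'tau': [0.8964, -36.7595, 26.6644, 0.3022, 0.4299, -0.0013], 'tcp_pos': [0.4827, -0.0978, 0.1563], 'orientation': [0.0011, 0.8084, 0.5886, 0.0004], 'wrist_force': [0.0511, -2.1651, 5.4414], 'ft_torque': [-0.2881, 0.0263, -0.049], 'finger_gap': 0.0186}
-17.88898717287543
```

Request:
play_rows:
  steps:
    - {"claw": 255,"dp": [0.002,-0.0155,0],"angular": [0,0,0]}
    - {"claw": 255,"dp": [0.006,-0.0145,0],"angular": [0,0,0]}
    - {"claw": 255,"dp": [0.0095,-0.0124,0],"angular": [0,0,0]}
    - {"claw": 255,"dp": [0.0124,-0.0095,0],"angular": [0,0,0]}
    - {"claw": 255,"dp": [0.0145,-0.006,0],"angular": [0,0,0]}
    - {"claw": 255,"dp": [0.0155,-0.002,0],"angular": [0,0,0]}
    - {"claw": 255,"dp": [0.0155,0.002,0],"angular": [0,0,0]}
    - {"claw": 255,"dp": [0.0145,0.006,0],"angular": [0,0,0]}

```text
clock: 14.12
tcp_pos: [0.4584, 0.0036, 0.1561]
orientation: [0.001, 0.809, 0.588, -0.002]
wrist_force: [-3.5, -7.1, 6.3]
finger_gap: 0.0189
```

```bash
python3 - <<'E'
from h import *
st(); p=pose()[0]-np.array([.5,-.0405,0]); print(np.hypot(*p[:2]),np.degrees(np.arctan2(p[1],p[0])))
E
```

```text
{'clock': 14.1167, 'joint_pos': [-0.1646, 0.1121, -0.3269, 1.1333, -0.0039, 1.7192], 'qvel': [0.3574, 0.2471, 0.2819, 0.0203, -0.0161, 0.3551], 'tau': [1.1852, -33.575, 27.3483, -1.8246, 2.19, -0.3394], 'tcp_pos': [0.4584, 0.0036, 0.1561], 'orientation': [0.0008, 0.8087, 0.5883, -0.0019], 'wrist_force': [-3.528, -7.1429, 6.2548], 'ft_torque': [-1.7694, 0.5841, -0.0368], 'finger_gap': 0.0189}
0.06064783332696189 133.30030345546652
```

It's winding well, with about 8 N at the wrist. I'll continue to two full turns.

Request:
play_rows:
  steps:
    - {"claw": 255,"dp": [0.0124,0.0095,0],"angular": [0,0,0]}
    - {"claw": 255,"dp": [0.0095,0.0124,0],"angular": [0,0,0]}
    - {"claw": 255,"dp": [0.006,0.0145,0],"angular": [0,0,0]}
    - {"claw": 255,"dp": [0.002,0.0155,0],"angular": [0,0,0]}
    - {"claw": 255,"dp": [-0.002,0.0155,0],"angular": [0,0,0]}
    - {"claw": 255,"dp": [-0.006,0.0145,0],"angular": [0,0,0]}
    - {"claw": 255,"dp": [-0.0095,0.0124,0],"angular": [0,0,0]}
    - {"claw": 255,"dp": [-0.0124,0.0095,0],"angular": [0,0,0]}

```text
clock: 14.78
tcp_pos: [0.5585, -0.0255, 0.156]
orientation: [-0.002, 0.808, 0.59, 0.001]
wrist_force: [-5.0, 6.1, 8.6]
finger_gap: 0.0192
```

Request:
play_rows:
  steps:
    - {"claw": 255,"dp": [-0.0145,0.006,0],"angular": [0,0,0]}
    - {"claw": 255,"dp": [-0.0155,0.002,0],"angular": [0,0,0]}
    - {"claw": 255,"dp": [-0.0155,-0.002,0],"angular": [0,0,0]}
    - {"claw": 255,"dp": [-0.0145,-0.006,0],"angular": [0,0,0]}
    - {"claw": 255,"dp": [-0.0124,-0.0095,0],"angular": [0,0,0]}
    - {"claw": 255,"dp": [-0.0095,-0.0124,0],"angular": [0,0,0]}
    - {"claw": 255,"dp": [-0.006,-0.0145,0],"angular": [0,0,0]}
    - {"claw": 255,"dp": [-0.002,-0.0155,0],"angular": [0,0,0]}

```text
clock: 15.45
tcp_pos: [0.4847, -0.0987, 0.1566]
orientation: [0.003, 0.809, 0.588, 0.002]
wrist_force: [7.0, -1.0, 1.4]
finger_gap: 0.019
```

Request:
play_rows:
  steps:
    - {"claw": 255,"dp": [0.002,-0.0155,0],"angular": [0,0,0]}
    - {"claw": 255,"dp": [0.006,-0.0145,0],"angular": [0,0,0]}
    - {"claw": 255,"dp": [0.0095,-0.0124,0],"angular": [0,0,0]}
    - {"claw": 255,"dp": [0.0124,-0.0095,0],"angular": [0,0,0]}
    - {"claw": 255,"dp": [0.0145,-0.006,0],"angular": [0,0,0]}
    - {"claw": 255,"dp": [0.0155,-0.002,0],"angular": [0,0,0]}
    - {"claw": 255,"dp": [0.0155,0.002,0],"angular": [0,0,0]}
    - {"claw": 255,"dp": [0.0145,0.006,0],"angular": [0,0,0]}

```text
clock: 16.12
tcp_pos: [0.4584, 0.0037, 0.1561]
orientation: [0.001, 0.809, 0.588, -0.002]
wrist_force: [-3.9, -7.2, 5.3]
finger_gap: 0.0191
```

Request:
play_rows:
  steps:
    - {"claw": 255,"dp": [0.0124,0.0095,0],"angular": [0,0,0]}
    - {"claw": 255,"dp": [0.0095,0.0124,0],"angular": [0,0,0]}
    - {"claw": 255,"dp": [0.006,0.0145,0],"angular": [0,0,0]}
    - {"claw": 255,"dp": [0.002,0.0155,0],"angular": [0,0,0]}
    - {"claw": 255,"dp": [-0.002,0.0155,0],"angular": [0,0,0]}
    - {"claw": 255,"dp": [-0.006,0.0145,0],"angular": [0,0,0]}
    - {"claw": 255,"dp": [-0.0095,0.0124,0],"angular": [0,0,0]}
    - {"claw": 255,"dp": [-0.0124,0.0095,0],"angular": [0,0,0]}

```text
clock: 16.78
tcp_pos: [0.5585, -0.0254, 0.1559]
orientation: [-0.002, 0.808, 0.59, 0.001]
wrist_force: [-5.1, 6.5, 8.0]
finger_gap: 0.0193
```

Request:
play_rows:
  steps:
    - {"claw": 255,"dp": [-0.0145,0.006,0],"angular": [0,0,0]}
    - {"claw": 255,"dp": [-0.0155,0.002,0],"angular": [0,0,0]}
    - {"claw": 255,"dp": [-0.0155,-0.002,0],"angular": [0,0,0]}
    - {"claw": 255,"dp": [-0.0145,-0.006,0],"angular": [0,0,0]}
    - {"claw": 255,"dp": [-0.0124,-0.0095,0],"angular": [0,0,0]}
    - {"claw": 255,"dp": [-0.0095,-0.0124,0],"angular": [0,0,0]}
    - {"claw": 255,"dp": [-0.006,-0.0145,0],"angular": [0,0,0]}
    - {"claw": 255,"dp": [-0.002,-0.0155,0],"angular": [0,0,0]}

```text
clock: 17.45
tcp_pos: [0.4847, -0.0987, 0.1566]
orientation: [0.003, 0.809, 0.588, 0.002]
wrist_force: [7.0, 0.1, 0.6]
finger_gap: 0.0188
```

```bash
cat >> h.py <<'E'
def lev(n):
    for f in('scene','side'):
        im,_=grab(f,f[:2]+n); hsv=cv2.cvtColor(im,cv2.COLOR_RGB2HSV); Q=cloud(f[:2]+n)
        m=((hsv[...,0]<8)|(hsv[...,0]>172))&(hsv[...,1]>170)&(hsv[...,2]>120)&(abs(Q[...,0]-.485)<.04)&(abs(Q[...,1]-.018)<.03)&(Q[...,2]>.06)&(Q[...,2]<.085)
        z=Q[m][:,2]; print(f,'red',len(z),Q[m].mean(0).round(4),z.min().round(4),z.max().round(4))
        b=(hsv[...,0]>100)&(hsv[...,0]<130)&(hsv[...,1]>150)&(Q[...,0]>.34)&(Q[...,0]<.44)&(abs(Q[...,1]+.02)<.07)&(Q[...,2]>.03); print('platform',b.sum(),np.median(Q[b][:,2]).round(4))
E
python3 - <<'E'
from h import *
lev('7'); st(); p=pose()[0]-np.array([.5,-.0405,0]); print(np.hypot(*p[:2]),np.degrees(np.arctan2(p[1],p[0])))
E
```

```text
scene red 34 [0.4857 0.0154 0.0724] 0.0685 0.077
platform 1733 0.0689
side red 17 [0.4873 0.0185 0.0733] 0.07 0.0777
platform 1241 0.0676
{'clock': 17.55, 'joint_pos': [-0.3633, 0.1708, -0.2565, 1.1405, -0.0006, 1.5204], 'qvel': [0.0059, 0.0304, 0.0321, 0.0131, -0.008, 0.0068], 'tau': [1.1169, -38.0533, 26.0725, 0.7668, 0.5985, -0.0498], 'tcp_pos': [0.482, -0.0979, 0.1564], 'orientation': [0.0014, 0.8086, 0.5883, 0.0006], 'wrist_force': [0.0568, -3.243, 3.442], 'ft_torque': [-0.4698, -0.0479, -0.0021], 'finger_gap': 0.0191}
0.06013385665894583 -107.4603523784787
```

Request:
play_rows:
  steps:
    - {"claw": 255,"dp": [0.002,-0.0155,0],"angular": [0,0,0]}
    - {"claw": 255,"dp": [0.006,-0.0145,0],"angular": [0,0,0]}
    - {"claw": 255,"dp": [0.0095,-0.0124,0],"angular": [0,0,0]}
    - {"claw": 255,"dp": [0.0124,-0.0095,0],"angular": [0,0,0]}
    - {"claw": 255,"dp": [0.0145,-0.006,0],"angular": [0,0,0]}
    - {"claw": 255,"dp": [0.0155,-0.002,0],"angular": [0,0,0]}
    - {"claw": 255,"dp": [0.0155,0.002,0],"angular": [0,0,0]}
    - {"claw": 255,"dp": [0.0145,0.006,0],"angular": [0,0,0]}

```text
clock: 18.22
tcp_pos: [0.4585, 0.0039, 0.156]
orientation: [0.0, 0.809, 0.588, -0.002]
wrist_force: [-3.8, -7.6, 7.8]
finger_gap: 0.0191
```

Request:
play_rows:
  steps:
    - {"claw": 255,"dp": [0.0124,0.0095,0],"angular": [0,0,0]}
    - {"claw": 255,"dp": [0.0095,0.0124,0],"angular": [0,0,0]}
    - {"claw": 255,"dp": [0.006,0.0145,0],"angular": [0,0,0]}
    - {"claw": 255,"dp": [0.002,0.0155,0],"angular": [0,0,0]}
    - {"claw": 255,"dp": [-0.002,0.0155,0],"angular": [0,0,0]}
    - {"claw": 255,"dp": [-0.006,0.0145,0],"angular": [0,0,0]}
    - {"claw": 255,"dp": [0,0,0],"angular": [0,0,0]}
    - {"claw": 255,"dp": [0,0,0],"angular": [0,0,0]}

```text
clock: 18.88
tcp_pos: [0.5451, -0.0001, 0.1557]
orientation: [-0.0, 0.808, 0.589, -0.0]
wrist_force: [-2.1, -0.2, 7.4]
finger_gap: 0.0187
```

```bash
python3 - <<'E'
from h import *
lev('8'); p=pose()[0]-np.array([.5,-.0405,0]); print(np.hypot(*p[:2]),np.degrees(np.arctan2(p[1],p[0])))
a=cv2.imread('pics/sc8.png');b=cv2.imread('pics/si8.png')
c1=cv2.resize(a[310:370,280:340],(400,400),interpolation=cv2.INTER_CUBIC);c2=cv2.resize(b[285:335,280:330],(400,400),interpolation=cv2.INTER_CUBIC)
cv2.imwrite('pics/v8.png',np.hstack([c1,c2]))
E
```

```text
scene red 30 [0.486  0.0171 0.0729] 0.0695 0.0779
platform 1748 0.076
side red 19 [0.4875 0.0188 0.0726] 0.0665 0.0769
platform 1249 0.0744
0.06054426705526812 41.95365374133498
```

View pics/v8.png

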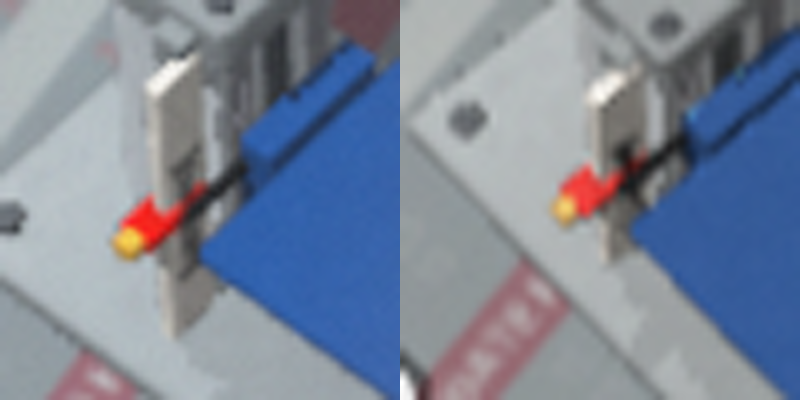

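The pointer's tip now meets the red marker from the platform side (left view ~(188,212) against red ~(195,190)). I'll compare the heights more finely over several depth frames.

```bash
python3 - <<'E'
from h import *
for f in('scene','side'):
    D=[];
    for i in range(6): im,d=env.read_camera(f); D.append(d)
    d=np.mean(D,0); np.save('pics/t.npy',d); z=np.load('pics/'+f[:2]+'8_c.npz'); np.savez('pics/t_c.npz',T=z['T'],k=z['k']); Q=cloud('t')
    hsv=cv2.cvtColor(im,cv2.COLOR_RGB2HSV); near=(abs(Q[...,0]-.48)<.03)&(abs(Q[...,1]-.01)<.035)&(Q[...,2]>.055)&(Q[...,2]<.09)
    red=near&((hsv[...,0]<10)|(hsv[...,0]>170))&(hsv[...,1]>150)&(hsv[...,2]>90)
    blk=near&(hsv[...,2]<60)
    for n,m in(('red',red),('blk',blk)):
        v,u=np.where(m); print(f,n)
        for a,b in zip(v,u): print((int(b),int(a)),(Q[a,b]*1000).round(1).tolist(),hsv[a,b].tolist(),end='; ')
        print()
E
```

```text
scene red
(309, 338) [482.2, 2.3, 72.7] [0, 166, 152]; (310, 338) [480.3, 1.9, 73.5] [179, 152, 111]; (308, 339) [482.3, 5.6, 73.5] [0, 165, 113]; (309, 339) [481.1, 4.2, 72.7] [0, 154, 109]; (302, 340) [490.3, 13.3, 74.3] [0, 178, 222]; (302, 341) [489.3, 14.9, 73.9] [1, 220, 233]; (306, 341) [483.4, 10.8, 73.0] [0, 177, 205]; (307, 341) [481.9, 9.9, 72.8] [0, 178, 135]; (300, 342) [491.2, 18.6, 74.1] [0, 207, 246]; (301, 342) [489.4, 18.2, 74.9] [1, 223, 247]; (302, 342) [488.2, 16.7, 73.9] [1, 221, 245]; (303, 342) [487.0, 15.4, 73.1] [1, 213, 237]; (304, 342) [485.0, 15.1, 74.2] [1, 173, 228]; (305, 342) [483.4, 14.2, 74.1] [1, 196, 232]; (306, 342) [482.5, 12.4, 72.5] [0, 208, 189]; (299, 343) [491.8, 21.3, 73.9] [1, 209, 247]; (300, 343) [490.0, 20.7, 74.4] [1, 217, 248]; (301, 343) [488.9, 19.1, 73.3] [1, 227, 247]; (302, 343) [486.9, 18.8, 74.3] [1, 221, 247]; (303, 343) [485.2, 18.1, 74.6] [0, 222, 240]; (304, 343) [484.1, 16.6, 73.4] [1, 227, 235]; (305, 343) [483.3, 14.7, 71.7] [1, 218, 209]; (306, 343) [482.4, 12.7, 69.9] [0, 189, 140]; (300, 344) [488.8, 22.6, 74.5] [9, 
[... 2670 characters left out ...]
.6, 6.1, 81.1] [4, 44, 41]; (312, 304) [479.3, -2.8, 70.6] [120, 7, 38]; (313, 304) [477.2, -3.8, 71.7] [90, 10, 53]; (308, 305) [484.0, 5.8, 74.5] [179, 150, 51]; (310, 305) [481.5, 1.9, 70.7] [1, 109, 56]; (311, 305) [479.4, 0.8, 71.5] [135, 15, 34]; (312, 305) [477.4, -0.3, 72.3] [130, 15, 51]; (308, 306) [483.4, 6.8, 71.4] [178, 143, 59]; (309, 306) [480.9, 6.2, 73.8] [1, 114, 56]; (310, 306) [479.4, 4.5, 72.8] [110, 22, 35]; (308, 307) [482.0, 8.6, 71.0] [178, 75, 41]; (309, 307) [480.2, 7.2, 71.0] [90, 15, 33]; (310, 307) [478.4, 5.9, 70.9] [30, 4, 59]; (308, 308) [480.3, 10.7, 71.7] [105, 18, 29]; (309, 308) [478.4, 9.5, 72.0] [15, 11, 46]; (308, 309) [479.1, 12.4, 70.8] [15, 17, 59];
```

In scene depth, the red top face is at 74 mm, which puts the marker's middle near 71. The pointer is at about 72, and the side camera gives about +1.6 mm. So the pointer is 1–1.5 mm high. I'll ease back 30° for margin, then release and rise.

Request:
play_rows:
  steps:
    - {"claw": 255,"dp": [0.006,-0.0145,0],"angular": [0,0,0]}
    - {"claw": 255,"dp": [0.002,-0.0155,0],"angular": [0,0,0]}
    - {"claw": 255,"dp": [0,0,0],"angular": [0,0,0]}
    - {"claw": 255,"dp": [0,0,0],"angular": [0,0,0]}
    - {"claw": 150,"dp": [0,0,0],"angular": [0,0,0]}
    - {"claw": 100,"dp": [0,0,0],"angular": [0,0,0]}
    - {"claw": 100,"dp": [0,0,0],"angular": [0,0,0]}
    - {"claw": 100,"dp": [0,0,0],"angular": [0,0,0]}

```text
clock: 20.25
tcp_pos: [0.5184, 0.0168, 0.1546]
orientation: [-0.001, 0.808, 0.589, -0.001]
wrist_force: [1.4, 0.6, 0.2]
finger_gap: 0.0519
```

Request:
play_rows:
  steps:
    - {"claw": 100,"dp": [0,0,-0.01],"angular": [0,0,0]}
    - {"claw": 100,"dp": [0,0,-0.02],"angular": [0,0,0]}
    - {"claw": 100,"dp": [0,0,-0.03],"angular": [0,0,0]}
    - {"claw": 100,"dp": [0,0,-0.03],"angular": [0,0,0]}
    - {"claw": 100,"dp": [0,0,-0.02],"angular": [0,0,0]}
    - {"claw": 100,"dp": [-0.01,0,-0.01],"angular": [0,0,0]}
    - {"claw": 100,"dp": [-0.02,0,0],"angular": [0,0,0]}
    - {"claw": 100,"dp": [-0.02,0,0],"angular": [0,0,0]}

```text
clock: 20.92
tcp_pos: [0.5035, -0.0315, 0.2762]
orientation: [0.001, 0.808, 0.589, 0.0]
wrist_force: [-0.1, -0.8, -0.3]
finger_gap: 0.0517
```

```bash
python3 - <<'E'
from h import *
[env.read_camera('wrist') for _ in range(5)]
im,_=grab('wrist','w9'); lev('9'); st()
q=cloud('w9').reshape(-1,3); c=(.5,-.0405)
k=q[(abs(q[:,2]-.2145)<.006)&(np.hypot(q[:,0]-c[0],q[:,1]-c[1])<.016)]; print('boss',len(k),k.mean(0).round(4),np.median(k[:,2]))
a=cv2.imread('pics/sc9.png'); o=np.hstack([cv2.resize(im[:,:,::-1],(420,315)),cv2.resize(a[270:390,260:400],(367,315),interpolation=cv2.INTER_CUBIC)]); cv2.imwrite('pics/v9.png',o)
E
```

```text
scene red 33 [0.4857 0.0159 0.0728] 0.0685 0.076
platform 1735 0.0754
side red 19 [0.4877 0.0186 0.072 ] 0.0655 0.0751
platform 1254 0.074
{'clock': 21.3167, 'joint_pos': [-0.2196, 0.1644, 0.0271, 1.434, 0.0001, 1.6626], 'qvel': [0.0056, 0.0005, 0.0018, -0.0001, -0.0017, 0.0003], 'tau': [-0.2228, -39.8365, 30.1263, 0.0103, -0.0077, 0.0009], 'tcp_pos': [0.5034, -0.0304, 0.2751], 'orientation': [-0.0002, 0.8082, 0.5889, -0.0002], 'wrist_force': [-0.837, 0.2098, -0.7287], 'ft_torque': [-0.0104, 0.0015, 0.0063], 'finger_gap': 0.052}
boss 1529 [ 0.4994 -0.04    0.2144] 0.21466664088685483
```

View pics/v9.png

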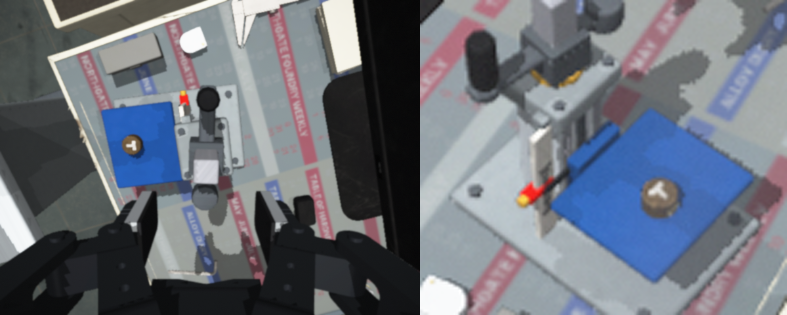

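The final view shows the crank seated (boss top at 0.2147, the same as when first seated). The pointer is level with the red marker at about (540,185) in the right crop, the specimen is on the platform, and the gripper is clear. I'll hand in.

```bash
python3 -c "
from workcell import env
print(env.hand_in())"
```

```text
the job is handed in; nothing more can be done
None
```

The crank is fully down on the shaft, the pointer stands level with the red marker, and the job is handed in (no verdict reported), at about 21 s of the 72 s limit.

**What I did:** I gripped the crank by its boss and turned it 3.9° to match the shaft angle seen in the wrist camera. I lowered it slowly and felt no contact until it met the collar, with about 9 N there. Then I wound it 2.58 turns clockwise by the knob, eased it back about 30°, released it and moved clear.

**Last checks:**
- **Seating:** the boss top measured the same height after winding as when first seated.
- **Pointer:** the depth images put it about 0.5–1 mm above the marker's middle, within the 3 mm allowed.
- **Rest of the scene:** the specimen is on the platform and the wrist force is near zero. I saw no bystander disturbed, but I did not re-measure their positions.

**What disagreed or went wrong:**
- **First grasp missed:** the real fingertips are about 34 mm behind where the text puts them. The fingers shut on top of the boss and tilted the crank with about 16 N. It settled upright when I lifted off, and I corrected for the offset afterwards.
- **Camera heights:** the two fixed cameras differed by about 1.5 mm, so I judged the pointer relative to the marker within each image.

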